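# Change out the fume extractor's filter cassette

### The job

The filter in the bench fume extractor is spent. Feel along under the overhanging front lip of the cassette for its hidden spring catch and press it in, so that the front of the cassette springs up; then lift the cassette out and lay it flat and square on top of the pile of used cassettes in the crate. Do not wrench the cassette out or ram it down, keep hold of it until you feel it touch the pile, and leave the other things on the bench where they are.

Things in the scene. Friction and masses are not known exactly. Their poses are not given: they have to be found in the camera images.
- extractor: Bench fume extractor, a grey box fixed to the bench, 170 mm deep (x) by 230 mm wide (y) by 120 mm high, with a well in its top that holds the filter cassette. Origin on the bench under the middle of the well; +x to its back, +z up. Its upright front face looks to -x. The cassette has some 2 mm of play in the well (8 mm behind) and is clear of it once raised 45 mm straight up.
- front (a point): Middle of the extractor's front face (extractor frame: x -70, y 0, z 80 mm). The spring catch sits on this face under the lip, unseen from above: a press plate 18 mm wide (y), 64 to 96 mm above the bench, standing 10 mm out of the face. Its middle may be anywhere from y -48 to +48 mm: feel for it. Beside it the face is bare and rigid.
- press (a point): Height of the catch plate's outer face (extractor frame: x -80, y 0, z 75 mm; not its y). Pressed to +x the plate starts to give at 2 to 3 N; its hook lets go after 3 to 6 mm, at some 3 to 6 N; it stops at 9 mm. It lies 4 mm behind the lip, which stops an upright finger: shut the fingers, tilt the tool 35 to 45 degrees, tips pointing down and to +x, and push with the tips 20 to 30 mm below the lip.
- cassette: Filter cassette in the well (loose, about 0.35 kg): white plastic frame 120 (x) by 160 (y) by 44 mm high, walls 10 mm, open top, pleated paper 32 to 36 mm below the top. Origin: middle of its underside, +z up, +x to its back. When the catch lets go, a spring lifts its front: the lip rises about 14 mm and it leans back about 0.1 rad, its back still down. Until then it cannot be pulled out.
- cassette_rib (a point): Middle of the top of the cassette's rib (cassette frame: 0, 0, 44 mm). The rib, 12 mm thick (y), runs along x from wall to wall, its top flush with the frame. The pockets either side of it are 100 mm (x) by 64 mm (y), 32 mm deep: room for the fingers to grip the rib across y. The cassette balances at about x = -10 mm.
- cassette_lip (a point): Middle of the upper outer edge of the cassette's front lip (cassette frame: -84, 0, 44 mm). The lip, 140 mm wide (y), overhangs the extractor's front face by 14 mm; its outer face reaches from z = 22 to 44 mm (98 to 120 mm above the bench while latched).
- seat (a point): Where the origin of the latched cassette lies (extractor frame: 0, 0, 76 mm); fixed to the extractor.
- crate: Open wooden crate fixed to the bench, 176 mm (x) by 192 mm (y), walls 60 mm high, holding a pile of used cassettes of the same kind, level, their lips to -x. Origin on the bench under the middle of the pile, where the origin of a cassette laid on top belongs; axes as for that cassette. The top of the pile is between 65 and 110 mm above the bench, proud of the walls, and gives about 1 mm per 5 N; its height must be felt.
- crate_mid (a point): Point 60 mm above the crate's origin, at the height of its rim.
- paddle: Bystander: graphite paddle with wooden handle lying on the bench, 190 mm long (its x), 45 mm wide, 22 mm high. Origin underneath, where shank meets handle.
- frit_jar: Bystander: small glass jar with metal lid, 56 mm across, 70 mm high. Origin under its middle.
- mould: Bystander: brass optic mould, 60 mm across, 45 mm high. Origin under its middle.
There are look-alikes about, which are no part of the job. Leave any brown or red look-alike of the cassette alone.

How it is judged (in metres and radians):
On the way, in this order (a step that is already met when the one before it is completed fails the run):
1. the catch lets go: the lip of the cassette has sprung up at least 8 mm while its back is still down in the well (z of cassette_lip in the frame of seat above 0.052 m and z of cassette in the frame of seat below 0.016 m), for 0.1 s.
2. the cassette is held by the fingers, clear of the extractor (z of cassette in the frame of seat above 0.045 m and contact force between the fingers and cassette above 0.5 N and contact force between cassette and extractor below 0.1 N), for 0.1 s.
3. the cassette touches the pile in the crate while the fingers still hold it (contact force between cassette and crate above 0.5 N and contact force between the fingers and cassette above 0.5 N and horizontal distance between cassette and crate_mid below 0.04 m), for 0.1 s.
At the end, for the whole second after the job is handed in: The cassette lies released and at rest on the pile in the crate, face up and flat (within 0.06 rad), its middle within 25 mm of the middle of the pile and square to it within 0.2 rad (horizontal distance between cassette and crate_mid below 0.025 m and angle between the x axis of cassette and the x axis of crate, either way round below 0.2 rad and angle between cassette's own z axis and vertical below 0.06 rad and z of cassette in the frame of crate above 0.06 m and contact force between cassette and crate above 1 N and contact force between cassette and the fingers below 0.1 N and linear speed of cassette below 0.02 m/s); the robot touches nothing.
It fails at once if the cassette is wrenched: over 60 N between it and the extractor (contact force between cassette and extractor above 60 N).
It fails at once if the cassette is rammed down: over 60 N between it and the crate or pile (contact force between cassette and crate above 60 N).
It fails at once if the paddle is moved more than 20 mm (distance of paddle from where it was at the start of the episode above 0.02 m).
It fails at once if the jar is moved more than 20 mm (distance of frit_jar from where it was at the start of the episode above 0.02 m).
It fails at once if the mould is moved more than 20 mm (distance of mould from where it was at the start of the episode above 0.02 m).
It also fails if it takes over 72 s, if anything falls off the work surface, if the arm or the gripper's body presses on something with over 40 N, if the wrist force passes 120 N, or if a joint passes its speed limit or range.

### The arm

A 7-joint arm with a two-finger parallel gripper is mounted at the origin on the work surface. World frame = base frame: x ahead of the robot, y to its left, z up, the work surface at z = 0. Lengths are in mm, angles in rad, forces in N, time in s.
With the tool pointing down it reaches from about 350 to 900 mm from the base axis. Payload 7.2 kg.
Tool frame: the origin (TCP) lies at the very end of the fingers, on their centre line; the grasp point (between the pads) lies 19 mm behind it; y points along the fingers, x is the direction in which the jaws open and shut, and the axes are right-handed (so a half turn about y gives the same grasp; the last joint's range is limited). The gripper opens to 85 mm and grips with 20 to 120 N. Pads are 22 mm wide; open, the fingers measure 114 mm over their backs; the gripper's body (76 mm by 85 mm) begins 54 mm behind the grasp point. The pads swing forward as they close: fully open they stand 13 mm farther back than shut.
Start: joints at [-1.301, 0.411, -0.013, 1.596, 0.006, 1.134, -0.082], TCP at [207.142, 589.679, 206.197] pointing down, gripper open.
Joint ranges: [-2.95, 2.95], [-0.29, 1.99], [-1.47, 1.44], [0.14, 2.54], [-1.03, 4.17], [0.13, 1.85], [-2.86, 2.86]. Speed limits (rad/s): [2.39, 2.39, 3.01, 3.01, 3.14, 3.14, 3.14].

### API

Orientations are given as a rotation vector (axis times angle).
In Python, from rig import ctrl gives the robot as it stands.
- The arm moves only by the tool move_arm, never from a script. Its arguments are lists of equal length, an entry for each row: "travel": the shift along the world's x, y, z in m, a list of three; "dr": the turn, a rotation vector about the world's x, y, z in rad, a list of three. A call has 1 to 12 rows; each row is the pose to reach, as a shift and turn from the pose commanded when the call began; what a row does not reach only later rows make up. A row lasts 1/10 s, in which the tool goes at most 50 mm and 8.59 degrees, less where a joint would pass 70% of its speed; a pose out of reach is approached as far as the arm can. A call with a gripper value outside its range is refused whole. "gripper" is the gripper's target within -1 to 1 (fully open at 1, half-way at 0, shut at -1), set as the call begins (left out, the last holds). The fingers move at their own pace and stop on an object; "newtons" is the grip in N (left out, the last holds). Time passes only in rows, so rows that repeat a pose let the fingers close. It gives the time, the measured TCP pose, the force and the opening at its end, in the units of the state.
- ctrl.sense(): the state, without advancing time (a new reading comes with each control period).
- ctrl.capture(name): name is "scene" or "top" or "wrist"; returns a dict with "pixels" (420x560x3 uint8, red, green, blue), "depth" (420x560 float32, mm along the optical axis (not along the pixel's ray), 0 where there is no reading), "fov_y" (degrees; the focal length in pixels is half the picture's height over the tangent of half this angle, whatever the lens; pixels are square), "cx", "cy" (the principal point, pixels), "k1" (the pictures are not rectified: a ray, as slopes to the right and down, at radius r is drawn at 1 + k1 r^2 times it, then the intrinsics apply), "camera_from_world" (4x4, takes a point from world to camera coordinates); the wrist camera has in their place "T_tool_cam" (4x4, takes a point from camera to tool coordinates, whose origin is the TCP and whose axes are the tool frame's). Camera axes: x right, y down, z forward; pixel columns grow to the right and rows downward; lengths in mm; the calibration is good to about 2 mm. A picture is of the moment at which its call begins: read the wrist's pose just before it.
- ctrl.sign_off(): hands the job in, once; it reports no verdict.
Trained networks look in the newest picture that a camera, given by its name, has taken for a name from the list of things; names that differ only in an ending like _2 or _b are one class to them, and where a whole thing is asked for, a point or a joint stands for the part that bears it (a point fixed in the world has none). Each returns a list of dicts, best first, with "score" (0 to 1); they miss things now and then, are a little off and sometimes report something else, mostly with a low value. They report only what shows in the picture. A call takes as long as a camera call. They do not tell look-alikes from the thing itself.
- ctrl.spot_in(camera, label): "point" ([x, y, z] in mm, in world coordinates, good to about 4 mm: the middle of the surface that is visible of it).
- ctrl.masks_of(camera, label): "region" (420x560 bool, what is visible of it).
The state is a dict: "time": time; "joint_pos": joint angles; "joint_velocities": joint speeds; "tau": joint torques, N m; "eef_pos": TCP position; "orientation": TCP orientation; "wrist_force": force on the tool from outside, world axes, zero at the start; "ft_torque": the same for the moment, N m; "gripper_width": opening from 0.0 (shut) to 1.0 (fully open).
Only numpy, scipy, OpenCV 4.12 (cv2) and the standard library are available. Lean on these libraries where they do the work, as an engineer would, in place of code of your own. Each camera call takes 0.05 s, during which the arm holds its last target.

## Working session

There is one attempt and no reset: what is moved stays moved. The work goes in short steps, Python scripts to look and compute and a tool call to move; the robot and the scene stay as the last step left them, time stands still between calls to the robot, and variables do not carry over. Pictures are saved under pics/ and viewed, and the job is handed in when it is done.

Besides the shell and the picture viewer there is one more tool, called after ">>>" as a command line: name --argument value ..., lists and objects as JSON in quotes. move_arm: Moves the arm, as the interface text tells. Its arguments: {"type":"object","properties":{"travel":{"type":"array","items":{"type":"array","items":{"type":"number"}}},"dr":{"type":"array","items":{"type":"array","items":{"type":"number"}}},"gripper":{"type":"number"},"newtons":{"type":"number"}},"required":["travel","dr"]}

```bash
ls; mkdir -p pics
python3 - <<'E'
from rig import ctrl
import cv2,numpy as np,pickle
s=ctrl.sense();print({k:np.round(v,3) for k,v in s.items()})
for n in("scene","top"):
    c=ctrl.capture(n);cv2.imwrite(f"pics/{n}0.png",c["pixels"][:,:,::-1])
    pickle.dump(c,open(f"{n}0.pkl","wb"))
    print(n,c["fov_y"],c["cx"],c["cy"],c["k1"]);print(np.round(c["camera_from_world"],3))
    for l in("extractor","cassette","crate","paddle","frit_jar","mould"):
        print(l,[(np.round(d["point"],0).tolist(),round(d["score"],2)) for d in ctrl.spot_in(n,l)])
E
```

```text
pics
{'time': np.float64(0.0), 'joint_pos': array([-1.301,  0.412, -0.013,  1.597,  0.006,  1.134, -0.082]), 'joint_velocities': array([-0.001, -0.001,  0.   , -0.   , -0.001, -0.   , -0.001]), 'tau': array([-1.0000e-03, -6.0062e+01,  6.8200e-01, -2.9940e+01,  1.4000e-02,
        1.1000e-02,  0.0000e+00]), 'eef_pos': array([207.012, 589.163, 205.379]), 'orientation': array([-1.351, -0.956,  0.958]), 'wrist_force': array([ 0.63 , -0.345,  0.252]), 'ft_torque': array([-0.025, -0.002,  0.012]), 'gripper_width': np.float64(0.998)}
scene 48.59446026281303 286.2516952501502 214.4781440860575 -0.06289020520630463
[[-5.330000e-01  8.460000e-01  4.000000e-03  4.113000e+02]
 [ 7.010000e-01  4.450000e-01 -5.570000e-01 -2.150840e+02]
 [-4.730000e-01 -2.940000e-01 -8.300000e-01  1.575111e+03]
 [ 0.000000e+00  0.000000e+00  0.000000e+00  1.000000e+00]]
extractor [([678.0, -157.0, 121.0], 0.72)]
cassette [([585.0, -196.0, 108.0], 0.97), ([279.0, 238.0, 27.0], 0.92), ([353.0, -299.0, 34.0], 0.72), ([326.0, -579.0, 32.0], 0.59)]
crate [([546.0, 246.0, 66.0], 0.88), ([767.0, 66.0, 72.0], 0.71)]
paddle [([421.0, 10.0, 14.0], 0.86)]
frit_jar [([770.0, 64.0, 71.0], 0.86)]
mould [([745.0, -68.0, 39.0], 0.93)]
top 53.06254813964113 278.06994311638897 220.58790282582137 0.03276972426599936
[[ 1.500000e-02 -1.000000e+00 -9.000000e-03 -1.589340e+02]
 [-9.850000e-01 -1.300000e-02 -1.710000e-01  5.105440e+02]
 [ 1.710000e-01  1.200000e-02 -9.850000e-01  1.341303e+03]
 [ 0.000000e+00  0.000000e+00  0.000000e+00  1.000000e+00]]
extractor [([641.0, -187.0, 120.0], 0.79)]
cassette [([318.0, -577.0, 24.0], 0.86), ([593.0, -200.0, 98.0], 0.84), ([270.0, 241.0, 24.0], 0.8), ([349.0, -308.0, 17.0], 0.72), ([418.0, 5.0, 14.0], 0.69)]
crate [([522.0, 235.0, 63.0], 0.78)]
paddle [([418.0, 4.0, 16.0], 0.92)]
frit_jar [([755.0, 57.0, 69.0], 0.67)]
mould [([746.0, -68.0, 42.0], 0.75), ([642.0, -185.0, 120.0], 0.48)]
```

View pics/scene0.png

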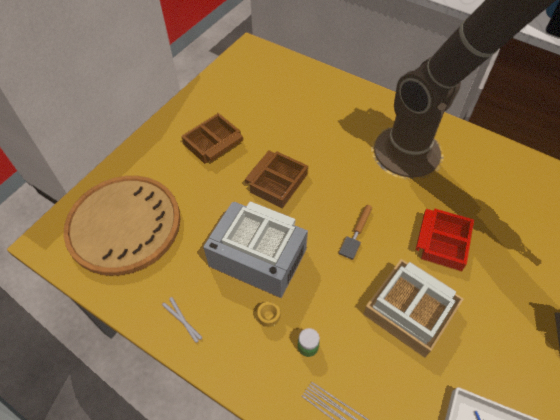

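View pics/top0.png

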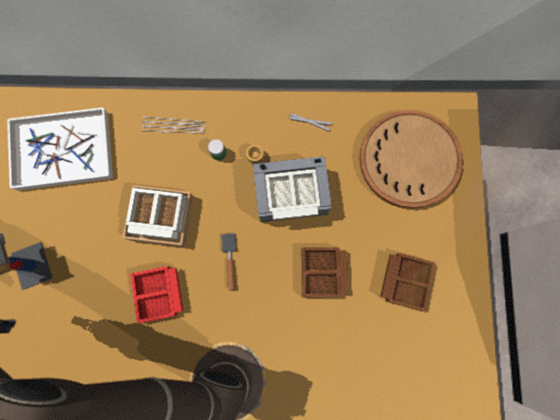

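In the top picture the white cassette sits in the grey extractor at (292,190), and in the scene picture at (258,235). The crate with its pile is at top (157,215). The red (157,293) and brown (320,272), (407,280) boxes are look-alikes and stay put. I'll measure next.

```bash
cat > h.py <<'E'
import numpy as np,cv2
def cloud(c,T=None):
    d=c["depth"];h,w=d.shape
    f=h/2/np.tan(np.radians(c["fov_y"])/2)
    v,u=np.mgrid[0:h,0:w]
    K=np.array([[f,0,c["cx"]],[0,f,c["cy"]],[0,0,1]])
    p=np.stack([u,v],-1).reshape(-1,1,2).astype(float)
    n=cv2.undistortPoints(p,K,np.array([c["k1"],0,0,0,0.])).reshape(h,w,2)
    P=np.stack([n[...,0]*d,n[...,1]*d,d],-1)
    if T is None: T=np.linalg.inv(c["camera_from_world"])
    P=P@T[:3,:3].T+T[:3,3]
    P[d==0]=np.nan
    return P
E
python3 - <<'E'
from h import *
import pickle
for n,b in(("top",[(230,140,350,235),(110,170,205,260)]),("scene",[(190,190,320,300),(360,250,470,355)])):
    c=pickle.load(open(n+"0.pkl","rb"));P=cloud(c);rgb=c["pixels"].astype(int)
    for i,(x0,y0,x1,y1) in enumerate(b):
        p=P[y0:y1,x0:x1].reshape(-1,3);q=rgb[y0:y1,x0:x1].reshape(-1,3)
        ok=np.isfinite(p[:,0])
        hist=np.histogram(p[ok,2],bins=range(-10,150,5));print(n,i,[(int(e),int(k)) for k,e in zip(*hist) if k>60])
        sat=q.max(1)-q.min(1)
        white=ok&(q.min(1)>150)&(sat<50)
        wt=white&(p[:,2]>(100 if i==0 else 50))
        zt=np.median(p[wt,2]);print(" white med z",zt)
        m=white&(abs(p[:,2]-(np.percentile(p[wt,2],80)))<7)
        r=cv2.minAreaRect(p[m,:2].astype(np.float32));print(" white rect",m.sum(),r, np.percentile(p[m,2],[10,50,90]))
        if i==0:
            m=ok&(p[:,2]>110)&(p[:,2]<132)
            print(" ext top rect",cv2.minAreaRect(p[m,:2].astype(np.float32)),np.median(p[m,2]))
        else:
            m=ok&(p[:,2]>50)&(p[:,2]<140)
            print(" crate top rect",cv2.minAreaRect(p[m,:2].astype(np.float32)))
    for i,(x0,y0,x1,y1) in enumerate(b):
        cv2.imwrite(f"pics/{n}_c{i}.png",cv2.resize(c["pixels"][y0:y1,x0:x1,::-1],None,fx=5,fy=5,interpolation=cv2.INTER_CUBIC))
ims=[cv2.resize(cv2.imread(f"pics/{n}_c{i}.png"),(390,290)) for n in("top","scene") for i in(0,1)]
cv2.imwrite("pics/crops.png",np.vstack([np.hstack(ims[:2]),np.hstack(ims[2:])]))
E
```

```text
top 0 [(-10, 463), (-5, 3368), (0, 2766), (5, 262), (40, 79), (75, 72), (80, 424), (85, 543), (90, 151), (100, 78), (105, 95), (110, 214), (115, 1305), (120, 1045), (125, 86)]
 white med z 119.79728291625906
 white rect 934 ((585.3666381835938, -190.74813842773438), (167.12130737304688, 194.94927978515625), 18.080062866210938) [116.82756409 120.02691542 123.46653978]
 ext top rect ((606.1319580078125, -195.70919799804688), (185.08975219726562, 230.02053833007812), 7.398998737335205) 119.4492857532083
top 1 [(-10, 236), (-5, 2204), (0, 2488), (5, 382), (40, 61), (45, 81), (50, 125), (55, 365), (60, 679), (65, 326), (70, 75), (75, 68), (80, 66), (85, 80), (90, 292), (95, 626), (100, 100)]
 white med z 96.3151322410315
 white rect 948 ((524.8412475585938, 245.25424194335938), (160.48794555664062, 144.24179077148438), 84.16439819335938) [ 93.61413865  96.6604461  100.081279  ]
 crate top rect ((524.984375, 245.90090942382812), (193.39219665527344, 176.4656219482422), 83.82250213623047)
scene 0 [(-10, 69), (-5, 2675), (0, 4104), (5, 407), (10, 151), (15, 129), (20, 103), (25, 114), (30, 1
[... 401 characters left out ...]
2758 ]
 ext top rect ((607.8133544921875, -196.20321655273438), (186.9297637939453, 233.0945281982422), 7.191050052642822) 120.4919775008459
scene 1 [(-5, 2110), (0, 3208), (5, 447), (10, 226), (15, 122), (20, 128), (25, 131), (30, 126), (35, 145), (40, 274), (45, 193), (50, 192), (55, 534), (60, 1110), (65, 516), (70, 125), (75, 105), (80, 120), (85, 121), (90, 309), (95, 1058), (100, 144)]
 white med z 97.21470326206122
 white rect 1317 ((527.3883056640625, 242.2194366455078), (159.2909393310547, 146.4787139892578), 83.92460632324219) [ 94.6507288   97.28305619 100.06576245]
 crate top rect ((479.763427734375, 247.47007751464844), (193.01927185058594, 274.9960021972656), 83.80704498291016)
```

View pics/crops.png

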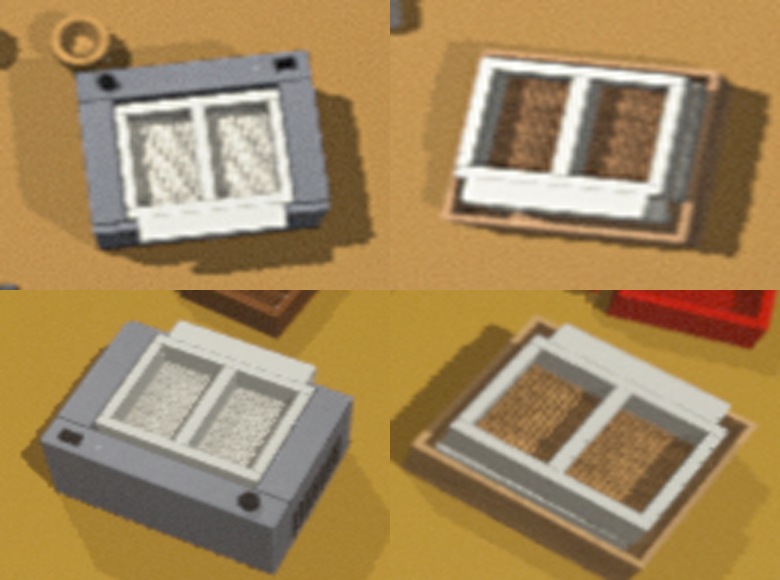

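```bash
cat >> h.py <<'E'
from scipy.spatial.transform import Rotation as R
def goal(xdir_yaw, tilt):  # tool x along world dir at yaw; tool y down tilted by 'tilt' toward extractor +x (yaw-90)
    f=np.array([np.cos(xdir_yaw-np.pi/2),np.sin(xdir_yaw-np.pi/2),0])
    x=np.array([np.cos(xdir_yaw),np.sin(xdir_yaw),0])
    y=np.array([0,0,-1])*np.cos(tilt)+f*np.sin(tilt)
    return R.from_matrix(np.stack([x,y,np.cross(x,y)],1))
E
python3 - <<'E'
from h import *
from rig import ctrl
s=ctrl.sense();r=R.from_rotvec(s["orientation"]);print(r.as_matrix().round(3))
ya=.126
for nm,t in(("flat",0),("42",np.radians(42))):
    g=goal(ya+np.pi/2,t);g2=R.from_matrix(g.as_matrix()@np.diag([-1,1,-1]))
    for q in(g,g2): d=(q*r.inv()).as_rotvec();print(nm,d.round(3),np.linalg.norm(d))
ex=np.array([np.cos(ya),np.sin(ya)]);ey=np.array([-ex[1],ex[0]])
for x,y in((-110,0),(-110,33),(-110,-33)): print(np.array([599,-197])+x*ex+y*ey)
c=ctrl.capture("wrist");print(c["T_tool_cam"].round(2))
E
```

```text
[[ 0.331  0.    -0.944]
 [ 0.944  0.     0.331]
 [ 0.    -1.    -0.   ]]
flat [-0.     0.     0.464] 0.4637528932749824
flat [ 0.     0.    -2.678] 2.6778397675599375
42 [-0.078 -0.735  0.443] 0.861757078388916
42 [ 0.988 -0.105 -2.52 ] 2.7091214001722297
[ 489.87202539 -210.82335554]
[ 485.72501873 -178.08496316]
[ 494.01903206 -243.56174792]
[[   1.     -0.     -0.     -0.23]
 [  -0.     -0.32    0.95 -167.16]
 [  -0.     -0.95   -0.32   84.12]
 [   0.      0.      0.      1.  ]]
```

>>> move_arm --travel '[[0.02, -0.03, 0.03], [0.05, -0.06, 0.05], [0.08, -0.1, 0.06], [0.11, -0.14, 0.06], [0.13, -0.185, 0.06], [0.15, -0.23, 0.06], [0.165, -0.275, 0.06], [0.18, -0.32, 0.06], [0.19, -0.365, 0.06], [0.2, -0.41, 0.06], [0.21, -0.455, 0.06], [0.215, -0.5, 0.06]]' --dr '[[0, 0, 0], [0, 0, 0.05], [0, 0, 0.1], [0, 0, 0.15], [0, 0, 0.2], [0, 0, 0.25], [0, 0, 0.3], [0, 0, 0.35], [0, 0, 0.4], [0, 0, 0.44], [0, 0, 0.464], [0, 0, 0.464]]' --gripper -1 --newtons 40

```text
time: 1.95
eef_pos: [422.6, 87.7, 266.5]
orientation: [-1.147, -1.303, 1.301]
wrist_force: [0.5, -0.3, -0.1]
gripper_width: -0.0
```

>>> move_arm --travel '[[0.01, -0.045, 0], [0.015, -0.09, 0], [0.02, -0.135, 0], [0.025, -0.18, 0], [0.03, -0.22, 0], [0.04, -0.26, 0], [0.048, -0.298, -0.01], [0.048, -0.298, -0.04], [0.048, -0.298, -0.066], [0.048, -0.298, -0.066]]' --dr '[[0, 0, 0], [0.01, -0.08, 0], [0.02, -0.18, 0], [0.035, -0.28, 0], [0.048, -0.38, 0], [0.06, -0.48, 0], [0.075, -0.59, 0], [0.092, -0.727, 0], [0.092, -0.727, 0], [0.092, -0.727, 0]]'

```text
time: 2.95
eef_pos: [469.5, -205.7, 203.0]
orientation: [-1.626, -1.823, 0.826]
wrist_force: [1.1, 0.9, 0.7]
gripper_width: 0.006
```

```bash
cat >> h.py <<'E'
O=np.array([599,-197,0.]);YA=.126
EX=np.array([np.cos(YA),np.sin(YA),0]);EY=np.array([-EX[1],EX[0],0])
def rep(s):
    p=np.array(s["eef_pos"]);d=p-O
    M=R.from_rotvec(s["orientation"]).as_matrix();f=np.array(s["wrist_force"])
    print("t",round(float(s["time"]),2),"pos",p.round(1),"ext",(d@EX).round(1),(d@EY).round(1),p[2].round(1),"F ext",(f@EX).round(1),(f@EY).round(1),f[2].round(1),"tool y",M[:,1].round(3),"q",np.round(s["joint_pos"],2))
E
cat > r.sh <<'E'
python3 -c "
from h import *
from rig import ctrl
rep(ctrl.sense())"
E
bash r.sh
```

```text
t 2.95 pos [ 469.5 -205.7  203. ] ext -129.6 7.6 203.0 F ext 1.2 0.8 0.7 tool y [ 0.652  0.077 -0.755] q [-0.78 -0.29  1.32  2.42 -0.63  0.3   2.86]
```

>>> move_arm --travel '[[0, 0, 0.02], [0, 0, 0.04], [0, 0, 0.066], [0, 0, 0.066], [0, 0, 0.066], [0, 0, 0.066], [0, 0, 0.066]]' --dr '[[-0.015, 0.12, 0], [-0.03, 0.24, 0], [-0.045, 0.37, 0], [-0.06, 0.49, 0], [-0.075, 0.61, 0], [-0.092, 0.727, 0], [-0.092, 0.727, 0]]'

```text
time: 3.65
eef_pos: [474.9, -203.7, 272.0]
orientation: [-1.137, -1.284, 1.318]
wrist_force: [-0.4, -0.2, -0.2]
gripper_width: -0.001
```

>>> move_arm --travel '[[0, 0, 0], [0, 0, 0], [0, 0, 0], [0, 0, 0], [0, 0, 0], [0, 0, 0], [0, 0, 0], [0, 0, 0], [0, 0, 0], [0, 0, 0], [0, 0, 0], [0, 0, 0]]' --dr '[[0, 0, -0.13], [0, 0, -0.26], [0, 0, -0.4], [0, 0, -0.53], [0, 0, -0.66], [0, 0, -0.79], [0, 0, -0.92], [0, 0, -1.05], [0, 0, -1.18], [0, 0, -1.31], [0, 0, -1.44], [0, 0, -1.571]]'

```text
time: 4.85
eef_pos: [472.1, -205.3, 272.7]
orientation: [-1.555, -0.088, 0.097]
wrist_force: [1.0, -0.4, -0.4]
gripper_width: -0.001
```

>>> move_arm --travel '[[0, 0, 0], [0, 0, 0], [0, 0, 0], [0, 0, 0], [0, 0, 0], [0, 0, 0], [0, 0, 0], [0, 0, 0], [0, 0, 0], [0, 0, 0], [0, 0, 0], [0, 0, 0]]' --dr '[[0, 0, -0.13], [0, 0, -0.26], [0, 0, -0.4], [0, 0, -0.53], [0, 0, -0.66], [0, 0, -0.79], [0, 0, -0.92], [0, 0, -1.05], [0, 0, -1.18], [0, 0, -1.31], [0, 0, -1.44], [0, 0, -1.571]]'

```text
time: 6.05
eef_pos: [472.2, -205.2, 272.6]
orientation: [-1.248, 1.114, -1.124]
wrist_force: [-0.1, 0.5, -0.1]
gripper_width: -0.002
```

```bash
bash r.sh
```

```text
t 6.05 pos [ 472.2 -205.2  272.6] ext -126.8 7.8 272.6 F ext 0.0 0.5 -0.1 tool y [ 0.014  0.007 -1.   ] q [-0.71  0.38  1.37  1.83 -0.4   1.25 -0.68]
```

Run:
```python
from h import *
from rig import ctrl
s=ctrl.sense();r=R.from_rotvec(s["orientation"])
for t in(0,40):
    q=goal(YA+np.pi/2,np.radians(t));q=R.from_matrix(q.as_matrix()@np.diag([-1,1,-1]))
    print(t,(q*r.inv()).as_rotvec().round(3))
```

```text
0 [-0.007  0.014  0.008]
40 [ 0.078 -0.679  0.006]
```

>>> move_arm --travel '[[0.005, 0, 0], [0.01, 0, 0], [0.01, 0, -0.02], [0.01, 0, -0.04], [0.01, 0, -0.06], [0.01, -0.003, -0.072], [0.01, -0.006, -0.072], [0.01, -0.006, -0.072]]' --dr '[[0.01, -0.12, 0], [0.03, -0.24, 0], [0.045, -0.37, 0], [0.06, -0.49, 0], [0.075, -0.61, 0], [0.088, -0.69, 0], [0.088, -0.69, 0], [0.088, -0.69, 0]]'

```text
time: 6.85
eef_pos: [481.0, -210.9, 200.3]
orientation: [-0.697, 0.623, -1.345]
wrist_force: [-4.6, -5.5, -1.0]
gripper_width: 0.004
```

```bash
bash r.sh;python3 - <<'E'
from h import *
from rig import ctrl
s=ctrl.sense();r=R.from_rotvec(s["orientation"])
for t in(0,40):
    q=goal(YA+np.pi/2,np.radians(t));q=R.from_matrix(q.as_matrix()@np.diag([-1,1,-1]))
    print(t,(q*r.inv()).as_rotvec().round(3))
c=ctrl.capture("wrist");cv2.imwrite("pics/w1.png",c["pixels"][:,:,::-1])
c=ctrl.capture("scene");cv2.imwrite("pics/s1.png",c["pixels"][:,:,::-1])
E
```

```text
t 6.85 pos [ 481.  -210.9  200.3] ext -118.8 1.0 200.3 F ext -5.2 -4.9 -1.0 tool y [ 0.647  0.087 -0.758] q [-0.89 -0.29  1.44  2.39 -0.62  0.31 -0.27]
0 [-0.096  0.704  0.002]
40 [-0.008  0.012 -0.001]
```

View pics/w1.png

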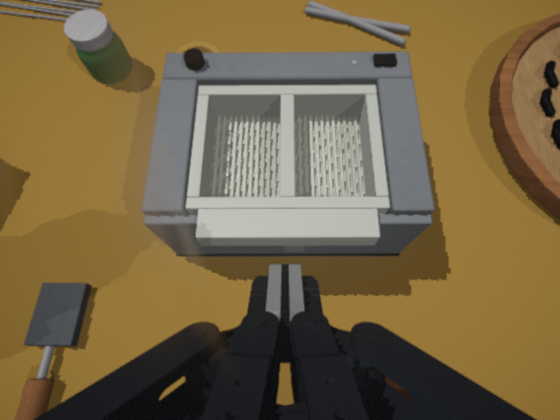

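View pics/s1.png

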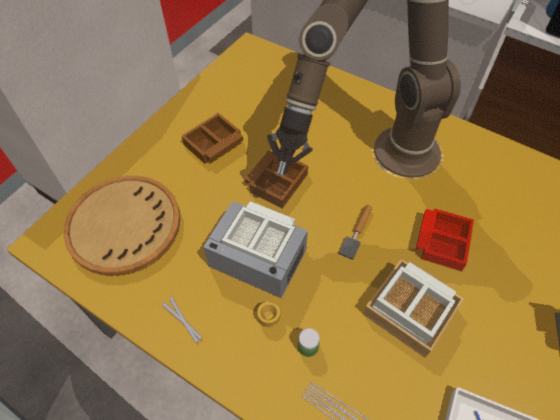

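```bash
bash r.sh
```

```text
t 6.95 pos [ 481.5 -210.5  200.6] ext -118.3 1.4 200.6 F ext 0.7 -0.2 0.1 tool y [ 0.646  0.088 -0.758] q [-0.89 -0.29  1.44  2.39 -0.62  0.31 -0.27]
```

Run:
```python
from h import *
from rig import ctrl
s=ctrl.sense();c=ctrl.capture("wrist")
T=np.eye(4);T[:3,:3]=R.from_rotvec(s["orientation"]).as_matrix();T[:3,3]=s["eef_pos"]
P=cloud(c,T@c["T_tool_cam"])
p=P[40:260,140:440].reshape(-1,3);m=(abs(p[:,2]-120)<8)
print(np.median(p[m,2]),cv2.minAreaRect(p[m,:2].astype(np.float32)))
q=(p[m]-O);xs=q@EX;ys=q@EY;print(np.percentile(xs,[.1,.5,1,99,99.5,99.9]).round(1),np.percentile(ys,[.1,.5,1,99,99.5,99.9]).round(1))
cv2.imwrite("pics/w2c.png",cv2.resize(c["pixels"][200:300,180:400,::-1],None,fx=3.5,fy=3.5,interpolation=cv2.INTER_CUBIC))
```

```text
119.46736801711484 ((606.8875122070312, -196.7152557373047), (184.817138671875, 230.02357482910156), 7.4086174964904785)
[-84.3 -84.1 -83.9  96.7  97.8  99.1] [-115.  -114.1 -113.1  111.6  112.7  113.5]
```

View pics/w2c.png

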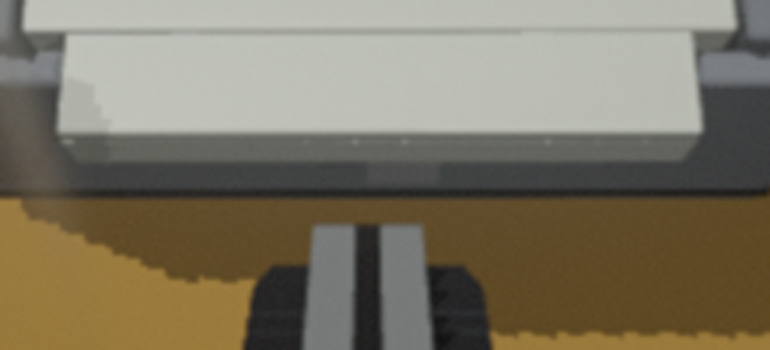

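>>> move_arm --travel '[[0, -0.008, -0.015], [0, -0.008, -0.035], [0, -0.008, -0.055], [0, -0.008, -0.075], [0, -0.008, -0.095], [0, -0.008, -0.115], [0, -0.008, -0.131], [0, -0.008, -0.131], [0, -0.008, -0.131]]' --dr '[[0, 0, 0], [0, 0, 0], [0, 0, 0], [0, 0, 0], [0, 0, 0], [0, 0, 0], [0, 0, 0], [0, 0, 0], [0, 0, 0]]'

```text
time: 7.9
eef_pos: [441.8, -180.7, 154.5]
orientation: [-0.716, 0.627, -1.36]
wrist_force: [0.3, 0.0, 0.9]
gripper_width: 0.006
```

```bash
bash r.sh
```

```text
t 7.9 pos [ 441.8 -180.7  154.5] ext -153.9 36.0 154.5 F ext 0.3 -0.0 0.9 tool y [ 0.639  0.066 -0.767] q [-0.89 -0.29  1.44  2.54 -1.    0.18  0.12]
```

```bash
cat > r.sh <<'E'
python3 -c "
from h import *
from rig import ctrl
import json
s=ctrl.sense();rep(s)
open('log.jsonl','a').write(json.dumps([list(map(float,s[k])) for k in('joint_pos','eef_pos','orientation')])+'\n')"
E
bash r.sh
cat > fit0.py <<'E'
import numpy as np
from scipy.optimize import least_squares
from scipy.spatial.transform import Rotation as R
import json
D=[([-1.301,.4115,-.013,1.5965,.006,1.134,-.082],[207.1,589.4,205.8],[-1.351,-.956,.958]),
([-.78,-.29,1.32,2.42,-.63,.3,2.86],[469.5,-205.7,203],[-1.626,-1.823,.826]),
([-.71,.38,1.37,1.83,-.4,1.25,-.68],[472.2,-205.2,272.6],[-1.248,1.114,-1.124]),
([-.89,-.29,1.44,2.39,-.62,.31,-.27],[481,-210.9,200.3],[-.697,.623,-1.345])]
D+=[tuple(json.loads(l)) for l in open('log.jsonl')]
def fk(p,q,sg):
    # p: yaw base offset, h, then link translations (3 each) between joints along path
    T=R.from_euler('z',p[0]);x=np.array([0,0,p[1]])
    offs=p[2:].reshape(-1,2) # lateral (y), and along z per link; plus x handled
    for i in range(7):
        T=T*R.from_euler('zyzyzyz'[i],sg[i]*q[i])
        if i<6: x=x+T.apply([offs3[i][0] and 0,offs[i,0],offs[i,1]])
    return T,x
E
python3 - <<'E'
import numpy as np,json,itertools
from scipy.optimize import least_squares
from scipy.spatial.transform import Rotation as R
exec(open('fit0.py').read().split('def fk')[0])
# orientation first: signs + base/tool yaw offsets
def ori(q,sg,b,t):
    T=R.from_euler('z',b)
    for i in range(7): T=T*R.from_euler('zyzyzyz'[i],sg[i]*q[i])
    return T*R.from_rotvec(t)
best=[]
for sg in itertools.product([1,-1],repeat=7):
    if sg[1]*sg[3]<0 or sg[1]*sg[5]<0: continue
    f=lambda v:np.concatenate([(ori(q,sg,v[0],v[1:]).inv()*R.from_rotvec(o)).as_rotvec() for q,_,o in D])
    for b0 in(0,1.57,3.14,-1.57):
        for t0 in ([-1.57,0,0],[1.57,0,0],[0,-2.2,2.2],[-1.2,1.2,-1.2],[-1.2,-1.2,1.2]):
            r=least_squares(f,[b0,*t0],max_nfev=60);best.append((r.cost,sg,r.x.round(3)))
best.sort(key=lambda a:a[0])
for b in best[:12]:print(b)
E
```

```text
t 7.9 pos [ 441.8 -180.7  154.5] ext -153.9 36.0 154.5 F ext 0.3 -0.0 0.9 tool y [ 0.639  0.066 -0.767] q [-0.89 -0.29  1.44  2.54 -1.    0.18  0.12]
(np.float64(8.706696617902323e-05), (-1, 1, -1, 1, -1, 1, -1), array([-0.007, -0.008, -2.223, -2.221]))
(np.float64(8.706696617902436e-05), (-1, -1, -1, -1, -1, -1, -1), array([-3.148e+00,  1.572e+00, -6.000e-03, -1.000e-03]))
(np.float64(8.706696617902438e-05), (-1, -1, -1, -1, -1, -1, -1), array([-3.148e+00,  1.572e+00, -6.000e-03, -1.000e-03]))
(np.float64(8.70669661790244e-05), (-1, -1, -1, -1, -1, -1, -1), array([ 3.135e+00,  1.572e+00, -6.000e-03, -1.000e-03]))
(np.float64(8.706696617902486e-05), (-1, -1, -1, -1, -1, -1, -1), array([ 3.135e+00,  1.572e+00, -6.000e-03, -1.000e-03]))
(np.float64(8.706696617902499e-05), (-1, -1, -1, -1, -1, -1, -1), array([ 3.135e+00, -4.711e+00,  1.700e-02,  2.000e-03]))
(np.float64(8.70669661790256e-05), (-1, -1, -1, -1, -1, -1, -1), array([ 3.135e+00,  1.572e+00, -6.000e-03, -1.000e-03]))
(np.float64(8.706696617902613e-05), (-1, 1, -1, 1, -1, 1, -1), array([-0.007,  0.008,  2.222,  2.22 ]))
(np.float64(8.706696617902621e-05), (-1, 1, -1, 1, -1, 1, -1), array([-0.007,  0.008,  2.222,  2.22 ]))
(np.float64(8.706696617902638e-05), (-1, -1, -1, -1, -1, -1, -1), array([ 3.135e+00,  1.572e+00, -6.000e-03, -1.000e-03]))
(np.float64(8.70669661790265e-05), (-1, -1, -1, -1, -1, -1, -1), array([-3.148e+00, -4.711e+00,  1.700e-02,  2.000e-03]))
(np.float64(8.706696617902659e-05), (-1, -1, -1, -1, -1, -1, -1), array([-3.148e+00, -4.711e+00,  1.700e-02,  2.000e-03]))
```

>>> move_arm --travel '[[0, 0, 0.03], [0, 0.005, 0.07], [0, 0.01, 0.11], [0, 0.02, 0.15], [0.01, 0.03, 0.18], [0.02, 0.05, 0.2], [0.03, 0.07, 0.2], [0.04, 0.09, 0.2]]' --dr '[[0, 0, 0], [-0.015, 0.12, 0], [-0.03, 0.24, 0], [-0.045, 0.37, 0], [-0.06, 0.49, 0], [-0.075, 0.6, 0], [-0.09, 0.7, 0], [-0.09, 0.7, 0]]'

```text
time: 8.7
eef_pos: [480.6, -95.4, 357.6]
orientation: [-1.063, 0.932, -1.209]
wrist_force: [1.7, -0.3, 0.1]
gripper_width: -0.005
```

```bash
bash r.sh
```

```text
t 8.7 pos [480.6 -95.4 357.6] ext -104.7 115.7 357.6 F ext 1.6 -0.5 0.1 tool y [ 0.255  0.037 -0.966] q [ 0.02 -0.09  0.13  1.87 -0.07  1.11 -1.27]
```

>>> move_arm --travel '[[0.03, 0.03, 0.0], [0.06, 0.06, 0.0], [0.09, 0.09, 0.0], [0.12, 0.12, 0.0], [0.15, 0.15, 0.0]]' --dr '[[0, 0, 0.1], [0, 0, 0.2], [0, 0, 0.3], [0, 0, 0.3], [0, 0, 0.3]]'

```text
time: 9.2
eef_pos: [633.2, 59.3, 354.2]
orientation: [-1.156, 0.737, -0.951]
wrist_force: [0.6, -1.2, 0.5]
gripper_width: 0.002
```

```bash
bash r.sh
```

```text
t 9.2 pos [633.2  59.3 354.2] ext 66.1 250.0 354.2 F ext 0.5 -1.2 0.5 tool y [ 0.231  0.117 -0.966] q [-0.15  0.19  0.04  1.58 -0.11  1.12 -1.21]
```

```bash
cat > kin.py <<'E'
import numpy as np,json
from scipy.spatial.transform import Rotation as R
from scipy.optimize import least_squares
LO=np.array([-2.95,-.29,-1.47,.14,-1.03,.13,-2.86]);HI=np.array([2.95,1.99,1.44,2.54,4.17,1.85,2.86])
SG=[-1,1,-1,1,-1,1,-1]
TOOL=R.from_rotvec([-0.008,-2.223,-2.221])
exec(open('fit0.py').read().split('def fk')[0].split('from scipy.spatial.transform import Rotation as R')[1])
def frames(q):
    T=R.from_euler('z',-.007);o=[T]
    for i in range(7):
        T=T*R.from_euler('zyzyzyz'[i],SG[i]*q[i]);o.append(T)
    return o
def design(q):
    F=frames(q);return np.hstack([np.array([[0],[0],[1.]])]+[F[k].as_matrix() for k in(2,3,5,6)][0:0]+[F[1].as_matrix()[:,:2]]+[F[k].as_matrix() for k in(3,5,7)])
A=np.vstack([design(q) for q,_,_ in D]);b=np.concatenate([p for _,p,_ in D])
x0=np.array([300,0,0, 0,0,300, 0,0,300, 0,0,250.])
lam=.01
dx=np.linalg.lstsq(np.vstack([A,lam*np.eye(len(x0))]),np.concatenate([b-A@x0,np.zeros(len(x0))]),rcond=None)[0]
X=x0+dx
def fk(q): return design(q)@X, frames(q)[7]*TOOL
if __name__=="__main__":
    print(X.round(1));print((A@X-b).reshape(-1,3).round(1))
E
python3 kin.py
```

```text
[ 2.792e+02  2.100e+00 -2.960e+01  4.000e+00 -1.470e+01  5.319e+02
 -4.300e+00 -1.100e+00  4.470e+02  2.000e+00  1.000e-01  3.733e+02]
[[ 1.1 -0.6  0.6]
 [ 0.1  0.4 -0.7]
 [-0.2 -0.1 -2. ]
 [-0.6  1.4 -0.2]
 [ 0.1 -1.9  0.7]
 [ 0.8  1.1  1.4]
 [ 0.  -0.2  0.2]]
```

```bash
cat > ik.py <<'E'
from kin import *
from h import goal,O,EX,EY,YA
def ik(p,Rg,n=40,seed=0,q0=None):
    rng=np.random.default_rng(seed);out=[]
    for k in range(n):
        s=rng.uniform(LO+.05,HI-.05) if q0 is None else np.clip(q0+rng.normal(0,.2,7),LO+.02,HI-.02)
        f=lambda q:np.concatenate([(fk(q)[0]-p)/100,(fk(q)[1].inv()*Rg).as_rotvec(),.002*(q-(LO+HI)/2)/(HI-LO)])
        r=least_squares(f,s,bounds=(LO+.02,HI-.02),max_nfev=80)
        if np.abs(r.fun[:6]).max()<.01: out.append(r.x)
    return out
E
python3 - <<'E'
from ik import *
for tilt in(30,35,40):
  for x in(-115,-75):
    for fl in(0,1):
        p=O+x*EX-6*EY+np.array([0,0,69]);q=goal(YA+np.pi/2,np.radians(tilt))
        if fl:q=R.from_matrix(q.as_matrix()@np.diag([-1,1,-1]))
        s=ik(p,q);u=np.unique(np.round(s,1),axis=0) if s else []
        print(tilt,x,fl,len(s));
        for v in u[:5]:print("  ",v)
E
```

```text
30 -115 0 19
   [ 1.1  0.4 -0.7  2.3 -0.6  0.2  2.8]
   [ 1.4  0.6 -1.1  2.3  0.9  0.2  1.4]
   [ 1.5  0.6 -1.2  2.3  1.1  0.3  1.2]
   [ 1.5  0.6 -1.1  2.3  1.   0.2  1.3]
   [ 1.5  0.7 -1.3  2.3  1.2  0.4  1.1]
30 -115 1 21
   [ 0.9  0.3 -0.5  2.3 -1.   0.2  0.1]
   [ 1.1  0.4 -0.6  2.3 -0.8  0.2 -0.1]
   [ 1.4  0.5 -1.   2.3  0.6  0.2 -1.5]
   [ 1.5  0.6 -1.2  2.3  1.1  0.3 -2. ]
   [ 1.5  0.6 -1.2  2.3  1.2  0.3 -2. ]
30 -75 0 21
   [ 0.9  0.4 -0.5  2.2 -0.7  0.2  2.8]
   [ 1.3  0.6 -1.1  2.2  1.   0.2  1.2]
   [ 1.3  0.6 -1.   2.2  1.   0.2  1.3]
   [ 1.4  0.6 -1.1  2.2  1.1  0.3  1.2]
   [ 1.4  0.7 -1.2  2.2  1.2  0.3  1.1]
30 -75 1 21
   [ 0.8  0.4 -0.4  2.2 -1.   0.2 -0. ]
   [ 0.8  0.4 -0.4  2.2 -0.9  0.2 -0.1]
   [ 0.8  0.4 -0.3  2.3 -1.   0.2 -0. ]
   [ 0.9  0.4 -0.5  2.2 -0.7  0.2 -0.3]
   [ 1.2  0.5 -0.9  2.2  0.6  0.2 -1.6]
35 -115 0 10
   [ 1.6  0.7 -1.3  2.3  1.5  0.3  0.9]
   [ 1.6  0.7 -1.2  2.3  1.5  0.2  0.9]
   [ 1.6  0.7 -1.2  2.3  1.5  0.3  0.9]
   [ 1.6  0.8 -1.3  2.3  1.5  0.3  0.9]
   [ 1.6  0.8 -1.3  2.3  1.5  0.4  0.9]
35 -115 1 9
   [ 1.6  0.7 -1.3  2.3  
[... 668 characters left out ...]
.3  2.4  1.9  0.2  0.5]
   [ 1.7  0.8 -1.3  2.4  1.8  0.3  0.6]
40 -115 1 18
   [ 1.3  0.5 -0.7  2.4  4.1  0.2  1.3]
   [ 1.6  0.7 -1.2  2.4  2.   0.2 -2.7]
   [ 1.7  0.8 -1.3  2.4  1.9  0.3 -2.5]
   [ 1.7  0.9 -1.4  2.4  1.8  0.4 -2.4]
   [ 1.7  0.9 -1.3  2.4  1.8  0.3 -2.5]
40 -75 0 16
   [ 1.1  0.5 -0.6  2.3  4.1  0.2 -1.9]
   [ 1.2  0.5 -0.8  2.3  3.9  0.2 -1.7]
   [ 1.5  0.7 -1.1  2.3  2.1  0.2  0.3]
   [ 1.5  0.8 -1.2  2.3  1.9  0.3  0.5]
   [ 1.6  0.8 -1.3  2.3  1.8  0.3  0.6]
40 -75 1 23
   [ 1.1  0.5 -0.7  2.3  4.1  0.2  1.3]
   [ 1.1  0.5 -0.6  2.3  4.1  0.2  1.2]
   [ 1.1  0.5 -0.6  2.3  4.1  0.2  1.3]
   [ 1.5  0.8 -1.2  2.3  1.9  0.2 -2.7]
   [ 1.5  0.8 -1.2  2.3  1.9  0.3 -2.7]
```

```bash
cat > sim.py <<'E'
from ik import *
def jac(q):
    p,r=fk(q);J=np.zeros((6,7))
    for i in range(7):
        d=q.copy();d[i]+=1e-5;p2,r2=fk(d);J[:3,i]=(p2-p)/1e-5/300;J[3:,i]=(r2*r.inv()).as_rotvec()/1e-5
    return J
def step(q,p,Rg,it=15,lam=.02):
    q=q.copy();qs=q.copy()
    for _ in range(it):
        pc,rc=fk(q);e=np.concatenate([(p-pc)/300,(Rg*rc.inv()).as_rotvec()])
        if np.linalg.norm(e)<1e-4:break
        J=jac(q);act=np.ones(7,bool)
        for _ in range(4):
            Ja=J*act;dq=Ja.T@np.linalg.solve(Ja@Ja.T+lam**2*np.eye(6),e)
            bad=act&(((q+dq<LO)&(dq<0)&(q<=LO+1e-6))|((q+dq>HI)&(dq>0)&(q>=HI-1e-6)))
            if not bad.any():break
            act&=~bad
        q=np.clip(q+dq,np.maximum(LO,qs-.21),np.minimum(HI,qs+.21))
    return q
def run(q,rows):  # rows: list of (p,R) absolute
    for p,r in rows:q=step(q,p,r)
    return q
E
python3 - <<'E'
from sim import *
q=np.array([-1.301,.4115,-.013,1.5965,.006,1.134,-.082])
p0,r0=fk(q)
t=np.array([[0.02,-0.03,0.03],[0.05,-0.06,0.05],[0.08,-0.1,0.06],[0.11,-0.14,0.06],[0.13,-0.185,0.06],[0.15,-0.23,0.06],[0.165,-0.275,0.06],[0.18,-0.32,0.06],[0.19,-0.365,0.06],[0.2,-0.41,0.06],[0.21,-0.455,0.06],[0.215,-0.5,0.06]])*1000
a=[0,.05,.1,.15,.2,.25,.3,.35,.4,.44,.464,.464]
for tt,aa in zip(t,a):q=step(q,p0+tt,R.from_rotvec([0,0,aa])*r0)
print(q.round(2));p0,r0=p0+t[-1],R.from_rotvec([0,0,.464])*r0
t=np.array([[0.01,-0.045,0],[0.015,-0.09,0],[0.02,-0.135,0],[0.025,-0.18,0],[0.03,-0.22,0],[0.04,-0.26,0],[0.048,-0.298,-0.01],[0.048,-0.298,-0.04],[0.048,-0.298,-0.066],[0.048,-0.298,-0.066]])*1000
d=[[0,0,0],[.01,-.08,0],[.02,-.18,0],[.035,-.28,0],[.048,-.38,0],[.06,-.48,0],[.075,-.59,0]]+[[.092,-.727,0]]*3
for tt,aa in zip(t,d):
    q=step(q,p0+tt,R.from_rotvec(aa)*r0);print(q.round(2))
E
```

```text
[-0.6   0.01  0.28  1.97 -0.    1.17  1.38]
[-0.54  0.01  0.33  1.96 -0.    1.17  1.49]
[-0.49 -0.05  0.37  2.02  0.02  1.09  1.57]
[-0.45 -0.11  0.42  2.08  0.04  0.98  1.66]
[-0.4  -0.16  0.5   2.14  0.02  0.87  1.79]
[-0.38 -0.2   0.59  2.18 -0.03  0.77  1.94]
[-0.4  -0.22  0.74  2.21 -0.12  0.66  2.14]
[-0.53 -0.25  0.95  2.26 -0.25  0.54  2.35]
[-0.64 -0.29  1.16  2.4  -0.46  0.34  2.56]
[-0.81 -0.29  1.37  2.43 -0.67  0.29  2.77]
[-0.79 -0.29  1.33  2.42 -0.63  0.29  2.86]
```

```bash
cat > search.py <<'E'
from sim import *
from multiprocessing import Pool
import json
Q0=np.array(json.loads(open('log.jsonl').read().strip().split('\n')[-1])[0])
def gl(yaw,tilt,fl):
    q=goal(yaw+np.pi/2,tilt);return R.from_matrix(q.as_matrix()@np.diag([-1,1,-1])) if fl else q
def interp(pa,ra,pb,rb):
    d=pb-pa;w=(rb*ra.inv()).as_rotvec();n=max(1,int(np.ceil(max(np.linalg.norm(d)/45,np.linalg.norm(w)/.13))))
    return [(pa+d*k/n,R.from_rotvec(w*k/n)*ra) for k in range(1,n+1)]
def E(x,y,z):return O+x*EX+y*EY+np.array([0,0,z])
def path(wps,q):
    p,r=fk(q);N=0
    for P,Rg in wps:
        rows=interp(p,r,P,Rg);N+=len(rows)
        for a,b in rows:q=step(q,a,b,it=6)
        p,r=P,Rg
    for _ in range(4):q=step(q,p,r)
    e=fk(q);return q,np.linalg.norm(e[0]-p),(p is None) or np.linalg.norm((r*e[1].inv()).as_rotvec()),N
def trial(seed):
    g=np.random.default_rng(seed);fl=int(g.integers(2));k=int(g.integers(1,3));w=[]
    for _ in range(k):
        az=g.uniform(-1.4,0.2);rr=g.uniform(400,650)
        w.append((np.array([rr*np.cos(az),rr*np.sin(az),g.uniform(200,420)]),gl(g.uniform(-1.6,.8),g.uniform(0,.9),fl)))
    til=np.radians(g.uniform(36,42))
    w+= [(E(-125,-6,g.uniform(130,200)),gl(YA,til,fl)),(E(-115,-6,69),gl(YA,til,fl))]
    q,ep,er,N=path(w,Q0)
    return ep+100*er,seed,N,q.round(2).tolist()
if __name__=="__main__":
    with Pool() as P:res=P.map(trial,range(300))
    res.sort(key=lambda r:r[0]);
    for r in res[:12]:print(r)
E
nproc; time python3 search.py
```

```text
4
(np.float64(3.419458239839282e-05), 125, 34, [1.7, 0.92, -1.39, 2.37, 1.81, 0.4, 0.7])
(np.float64(9.747452969909571e-05), 51, 42, [1.72, 0.95, -1.41, 2.38, 1.81, 0.43, 0.72])
(np.float64(0.00013564109918834453), 112, 26, [1.68, 0.85, -1.32, 2.38, 1.91, 0.31, 0.59])
(np.float64(0.0011007995118876436), 100, 37, [1.64, 0.77, -1.28, 2.35, 1.7, 0.28, -2.4])
(np.float64(0.0022019323142301313), 178, 41, [1.72, 0.94, -1.39, 2.38, 1.86, 0.4, -2.47])
(np.float64(0.0032487710922653908), 213, 39, [1.68, 0.84, -1.32, 2.38, 1.9, 0.3, 0.59])
(np.float64(0.005130936256439433), 11, 27, [1.54, 0.63, -1.13, 2.35, 1.65, 0.13, 0.72])
(np.float64(1.7184188062712173), 208, 35, [1.72, 0.95, -1.4, 2.38, 1.85, 0.41, -2.46])
(np.float64(10.24548586537492), 0, 29, [1.28, 0.44, -0.78, 2.31, -1.03, 0.13, 0.18])
(np.float64(10.280041936987168), 179, 27, [1.28, 0.44, -0.78, 2.31, -1.03, 0.13, 0.18])
(np.float64(10.30303504919072), 151, 22, [1.28, 0.44, -0.78, 2.31, -1.03, 0.13, 0.18])
(np.float64(10.33957799399829), 130, 29, [1.28, 0.44, -0.78, 2.31, -1.03, 0.13, 0.18])
real	1m40.754s
user	5m22.407s
sys	0m0.322s
```

Run:
```python
from search import *
for seed in(125,112,100,213,178,51):
    g=np.random.default_rng(seed);fl=int(g.integers(2));k=int(g.integers(1,3));s=[]
    q=Q0;
    for _ in range(k):
        az=g.uniform(-1.4,0.2);rr=g.uniform(400,650);z=g.uniform(200,420);y=g.uniform(-1.6,.8);t=g.uniform(0,.9)
        s.append(np.round([rr*np.cos(az),rr*np.sin(az),z,y,t],2).tolist())
        q,ep,er,N=path([(np.array([rr*np.cos(az),rr*np.sin(az),z]),gl(y,t,fl))],q);s.append((q.round(2).tolist(),round(ep,1),round(er,2)))
    print(seed,fl,s,"tilt",np.degrees(g.uniform(np.radians(36),np.radians(42))),"z",g.uniform(130,200))
```

```text
125 0 [[407.76, -285.09, 239.51, -1.36, 0.7], ([-0.04, 0.01, 0.06, 2.26, 0.91, 0.91, -0.37], np.float64(0.0), np.float64(0.0)), [611.57, -87.33, 270.87, -1.31, 0.55], ([-0.21, 0.31, -0.06, 1.72, 0.62, 1.19, -0.27], np.float64(0.0), np.float64(0.0))] tilt 40.402138873064885 z 145.41937489288193
112 0 [[598.94, -29.58, 203.83, -1.42, 0.45], ([-0.25, 0.39, -0.07, 1.74, 0.52, 1.15, -0.4], np.float64(0.0), np.float64(0.0))] tilt 40.962592879564134 z 148.3329191400001
100 1 [[426.12, -203.49, 209.45, 0.74, 0.54], ([0.45, 0.14, 0.33, 2.11, -0.71, 1.0, 0.37], np.float64(0.0), np.float64(0.0)), [621.83, -84.83, 351.39, -1.14, 0.88], ([1.49, -0.29, -1.47, 1.95, 0.42, 0.72, -2.86], np.float64(69.9), np.float64(0.28))] tilt 37.70844030010589 z 174.04912188243352
213 0 [[482.82, -134.22, 287.22, -0.65, 0.75], ([-0.17, -0.19, -0.05, 2.34, 0.94, 0.68, 0.04], np.float64(0.0), np.float64(0.0)), [421.05, -19.31, 258.2, -1.48, 0.88], ([-0.4, 0.29, -0.35, 2.03, 0.75, 1.53, -0.98], np.float64(0.0), np.float64(0.0))] tilt 40.81329698024781 z 151.76837643132382
178 1 [[97.24, -388.84, 367.31, -0.94, 0.54], ([0.4, -0.29, -0.31, 2.54, -0.35, 0.47, -1.15], np.float64(477.7), np.float64(1.0)), [581.26, -66.67, 227.26, -1.01, 0.67], ([1.45, -0.29, -1.47, 2.17, 0.33, 0.52, -2.86], np.float64(79.6), np.float64(0.2))] tilt 41.52347032070334 z 146.5014898819659
51 0 [[285.13, -365.71, 248.98, 0.29, 0.2], ([1.42, 0.09, -0.5, 1.95, -0.16, 1.06, 2.86], np.float64(0.0), np.float64(0.0)), [579.59, -64.5, 292.79, -0.42, 0.82], ([1.5, -0.29, -1.47, 2.22, 0.28, 0.21, 0.83], np.float64(2.3), np.float64(0.0))] tilt 40.74583279547001 z 140.7665101465255
```

```bash
cat > var.py <<'E'
from search import *
def tst(a):
    z1,z2,x2,t2=a
    tl=np.radians(40)
    w=[(np.array([599,-30,z1]),gl(-1.42,.45,0)),(E(x2,-6,z2),gl(YA,np.radians(t2),0)),(E(-115,-6,69),gl(YA,tl,0)),(E(-72,-6,69),gl(YA,tl,0))]
    q=Q0;p,r=fk(q);out=[];mz=999;me=0;N=0
    for P_,Rg in w:
        for i,(u,v) in enumerate(interp(p,r,P_,Rg)):
            q=step(q,u,v,it=6);N+=1;mz=min(mz,fk(q)[0][2]) if Rg is not w[2][1] else mz;me=max(me,np.linalg.norm(fk(q)[0]-u))
        p,r=P_,Rg;e=fk(q);out.append((q.round(2).tolist(),round(np.linalg.norm(e[0]-p),1),round(np.linalg.norm((r*e[1].inv()).as_rotvec()),2)))
    return a,N,round(me),out
if __name__=="__main__":
    L=[(z1,z2,x2,t2) for z1 in(204,260) for z2 in(148,180,220) for x2 in(-125,-150) for t2 in(40,30)]
    with Pool() as P:
        for a,N,me,o in P.map(tst,L):print(a,N,me,[x[1:] for x in o],o[-2][0])
E
python3 var.py
```

```text
(204, 148, -125, 40) 28 209 [(np.float64(0.0), np.float64(0.0)), (np.float64(197.6), np.float64(0.31)), (np.float64(71.1), np.float64(0.14)), (np.float64(9.5), np.float64(0.08))] [1.53, 0.73, -1.23, 2.38, 1.55, 0.19, 0.79]
(204, 148, -125, 30) 27 144 [(np.float64(0.0), np.float64(0.0)), (np.float64(144.1), np.float64(0.21)), (np.float64(79.9), np.float64(0.24)), (np.float64(53.6), np.float64(0.25))] [1.6, 0.69, -1.26, 2.35, 0.61, 0.13, 1.6]
(204, 148, -150, 40) 28 212 [(np.float64(0.0), np.float64(0.0)), (np.float64(206.6), np.float64(0.35)), (np.float64(56.2), np.float64(0.16)), (np.float64(19.7), np.float64(0.15))] [1.52, 0.69, -1.17, 2.37, 1.48, 0.13, 0.79]
(204, 148, -150, 30) 27 164 [(np.float64(0.0), np.float64(0.0)), (np.float64(163.5), np.float64(0.45)), (np.float64(89.8), np.float64(0.47)), (np.float64(60.0), np.float64(0.51))] [1.57, 0.64, -1.25, 2.33, 0.29, 0.13, 1.6]
(204, 180, -125, 40) 29 171 [(np.float64(0.0), np.float64(0.0)), (np.float64(125.3), np.float64(0.3)), (np.float64(92.4), np.float64(0.63)), (np.float64(114.9), np.float64(0.48))] [-0.93, -0.29, 1.44, 2.54, -
[... 3579 characters left out ...]
44, 2.52, -0.4, 0.13, 2.53]
(260, 220, -125, 30) 29 154 [(np.float64(0.0), np.float64(0.0)), (np.float64(122.9), np.float64(0.36)), (np.float64(90.3), np.float64(0.1)), (np.float64(112.0), np.float64(0.11))] [-0.97, -0.29, 1.44, 2.52, -0.29, 0.13, 2.5]
(260, 220, -150, 40) 30 115 [(np.float64(0.0), np.float64(0.0)), (np.float64(45.2), np.float64(0.87)), (np.float64(92.7), np.float64(0.19)), (np.float64(115.0), np.float64(0.11))] [-0.96, -0.29, 1.44, 2.52, -0.5, 0.13, 2.54]
(260, 220, -150, 30) 29 129 [(np.float64(0.0), np.float64(0.0)), (np.float64(95.4), np.float64(0.3)), (np.float64(90.3), np.float64(0.1)), (np.float64(112.0), np.float64(0.11))] [-0.97, -0.29, 1.44, 2.52, -0.29, 0.13, 2.5]
```

```bash
cat > fast.py <<'E'
from search import *
import math
b0=R.from_euler('z',-.007).as_matrix();TM=TOOL.as_matrix()
def fkj(q):
    T=b0.copy();x=np.array([0,0,X[0]]);ax=[];og=[]
    for i in range(7):
        c,s=math.cos(q[i]),math.sin(q[i])*SG[i]
        ax.append(T[:,2]*SG[i] if i%2==0 else T[:,1]*SG[i]);og.append(x)
        M=np.array([[c,-s,0],[s,c,0],[0,0,1]]) if i%2==0 else np.array([[c,0,s],[0,1,0],[-s,0,c]])
        T=T@M
        if i==0:x=x+T[:,:2]@X[1:3];
        if i==2:x=x+T@X[3:6]
        if i==4:x=x+T@X[6:9]
        if i==6:x=x+T@X[9:12]
    A=np.array(ax);G=np.array(og)
    return x,T@TM,np.vstack([np.cross(A,x-G).T/300,A.T])
def logm(M):
    v=np.array([M[2,1]-M[1,2],M[0,2]-M[2,0],M[1,0]-M[0,1]])/2;s=np.linalg.norm(v);c=(np.trace(M)-1)/2
    a=math.atan2(s,c);return v*(a/s if s>1e-9 else 1)
def stepf(q,p,Rg,it=8,lam=.02,dmax=.21):
    q=q.copy();qs=q.copy();lo=np.maximum(LO,qs-dmax);hi=np.minimum(HI,qs+dmax)
    for _ in range(it):
        x,M,J=fkj(q);e=np.concatenate([(p-x)/300,logm(Rg@M.T)])
        if np.linalg.norm(e)<3e-4:break
        act=np.ones(7,bool)
        for _ in range(4):
            Ja=J*act;dq=Ja.T@np.linalg.solve(Ja@Ja.T+lam**2*np.eye(6),e)
            bad=act&(((dq<0)&(q<=LO+1e-6))|((dq>0)&(q>=HI-1e-6)))
            if not bad.any():break
            act&=~bad
        q=np.clip(q+dq,lo,hi)
    return q,np.linalg.norm(e[:3])*300,np.linalg.norm(e[3:])
def track(w,q,tol=15,rt=.1):
    x,M,_=fkj(q);p,r=x,R.from_matrix(M);N=0;me=0
    for P_,Rg in w:
        for u,v in interp(p,r,P_,Rg):
            q,e,er=stepf(q,u,v.as_matrix());N+=1;me=max(me,e,100*er)
            if e>tol or er>rt:return None
        p,r=P_,Rg
    return q,N,me
def mk(seed):
    g=np.random.default_rng(seed);fl=int(g.integers(2));k=int(g.integers(1,4));w=[];s=[fl]
    for _ in range(k):
        az=g.uniform(-1.4,0.6);rr=g.uniform(400,800);z=g.uniform(230,480);y=g.uniform(-2,1.5);t=g.uniform(-.4,.9)
        w.append((np.array([rr*np.cos(az),rr*np.sin(az),z]),gl(y,t,fl)));s.append(np.round([rr*np.cos(az),rr*np.sin(az),z,y,t],2).tolist())
    hd=YA+g.uniform(-.5,.4);til=np.radians(g.uniform(34,42));z=g.uniform(140,220);xx=g.uniform(-190,-115)
    tgt=E(-72,-6,69);f=np.array([np.cos(hd),np.sin(hd),0])
    s+=[round(hd,2),round(np.degrees(til),1),round(z),round(xx)]
    w+=[(E(xx,-6,z),gl(hd,til,fl)),(E(-110,-6,69),gl(hd,til,fl)),(tgt,gl(hd,til,fl))]
    return w,s,hd
def tr(seed):
    w,s,hd=mk(seed);o=track(w,Q0)
    return None if o is None else (abs(hd-YA),seed,o[1],round(o[2],1),s,o[0].round(2).tolist())
if __name__=="__main__":
    import sys
    q=Q0;x,M,J=fkj(q);print(np.abs(x-fk(q)[0]).max(),np.abs(M-fk(q)[1].as_matrix()).max(),np.abs(J-jac(q)).max())
    with Pool(4) as P:res=[r for r in P.map(tr,range(int(sys.argv[1])),chunksize=50) if r]
    res.sort(key=lambda r:r[0]);print(len(res))
    for r in res[:15]:print(r)
E
time OMP_NUM_THREADS=1 timeout 560 python3 fast.py 20000
```

```text
2.2737367544323206e-13 2.220446049250313e-16 1.0553546676284054e-05
101
(0.00042536099543522, 15980, 54, np.float64(12.8), [1, [734.79, 147.5, 467.35, 0.57, 0.4], [769.91, 139.15, 258.9, -1.11, -0.08], [603.48, 286.39, 261.29, 1.16, 0.89], 0.13, np.float64(40.7), 180, -171], [1.27, 0.51, -0.81, 2.25, -1.03, 0.13, 0.19])
(0.017184251628032943, 17037, 41, np.float64(10.7), [1, [440.17, -488.6, 340.46, 0.4, -0.08], [531.32, 85.63, 309.5, 0.64, 0.75], [591.69, 156.88, 244.85, 0.96, 0.75], 0.14, np.float64(39.7), 153, -115], [1.25, 0.51, -0.8, 2.25, -1.03, 0.13, 0.2])
(0.019572892805630404, 14467, 34, np.float64(11.7), [0, [555.3, -555.75, 295.31, 0.06, 0.55], 0.11, np.float64(37.1), 148, -131], [1.18, 0.46, -0.76, 2.24, -0.64, 0.13, 2.86])
(0.037306549421687984, 4652, 58, np.float64(6.5), [0, [523.91, 336.45, 257.93, -1.65, 0.03], [548.57, 57.56, 286.83, 0.64, -0.03], [329.34, -634.43, 248.32, -0.57, 0.57], 0.16, np.float64(35.5), 154, -119], [1.19, 0.48, -0.77, 2.23, -0.59, 0.13, 2.86])
(0.04456454846954627, 6493, 42, np.float64(10.2), [1, [689.89, 50.63, 422.04, -0.52, 0.36], [692.28, 
[... 1580 characters left out ...]
32.1, -0.13, 0.8], 0.22, np.float64(38.1), 165, -140], [1.25, 0.52, -0.8, 2.24, -1.03, 0.13, 0.27])
(0.09951575067067109, 3803, 49, np.float64(2.0), [0, [672.38, 153.13, 260.06, -1.61, -0.26], [732.95, 265.8, 369.16, 1.31, 0.55], 0.23, np.float64(34.5), 196, -130], [1.21, 0.5, -0.8, 2.23, -0.52, 0.13, 2.86])
(0.09970844838999515, 4344, 32, np.float64(5.1), [0, [633.15, 10.95, 260.35, 0.92, 0.83], 0.23, np.float64(39.4), 192, -155], [1.3, 0.55, -0.85, 2.25, -1.03, 0.13, -2.85])
(0.11661490869539615, 4030, 29, np.float64(8.8), [0, [672.63, -355.89, 330.73, -1.43, -0.25], 0.24, np.float64(39.2), 163, -139], [1.37, 0.59, -0.94, 2.22, -0.42, 0.13, 2.86])
real	3m38.197s
user	14m0.203s
sys	0m0.334s
```

```bash
cat > f2.py <<'E'
from fast import *
def tr2(seed):
    w,s,hd=mk(seed);o=track(w,Q0,12,.1)
    if o is None:return None
    q,N,me=o;x,M,_=fkj(q);e=np.linalg.norm(x-w[-1][0]);er=np.linalg.norm(logm(w[-1][1].as_matrix()@M.T))
    mar=np.minimum(q-LO,HI-q).min()
    return (-mar,seed,N,round(me,1),round(e,1),round(er,3),s,round(hd-YA,2),q.round(2).tolist())
if __name__=="__main__":
    with Pool(4) as P:res=[r for r in P.map(tr2,range(50000,90000),chunksize=50) if r]
    res.sort(key=lambda r:r[0]);print(len(res))
    for r in res[:10]:print(r)
    res.sort(key=lambda r:r[5]+r[4]/100)
    for r in res[:8]:print(r)
E
time OMP_NUM_THREADS=1 timeout 570 python3 f2.py
```

```text
139
(np.float64(-0.17087097271420737), 89274, 60, np.float64(9.7), np.float64(0.0), np.float64(0.0), [0, [567.4, -255.97, 260.64, 0.24, -0.2], [114.94, -617.35, 436.64, 0.13, -0.09], [609.32, -216.52, 300.93, 1.04, 0.85], 0.5, np.float64(37.2), 148, -136], 0.38, [1.48, 0.75, -1.08, 2.13, 0.2, 0.3, 2.54])
(np.float64(-0.13740425881402274), 71222, 30, np.float64(6.2), np.float64(0.0), np.float64(0.0), [0, [766.25, -122.11, 262.39, -1.9, 0.01], 0.47, np.float64(36.2), 180, -115], 0.34, [1.41, 0.67, -0.99, 2.15, -0.04, 0.27, 2.71])
(np.float64(-0.09590031159593693), 50971, 69, np.float64(4.8), np.float64(0.0), np.float64(0.0), [0, [616.1, 70.6, 233.84, 0.04, 0.42], [389.5, -597.38, 429.53, 0.26, -0.03], [604.8, 87.31, 257.13, 0.89, 0.85], 0.51, np.float64(36.9), 161, -160], 0.39, [1.43, 0.7, -1.0, 2.13, -0.04, 0.3, 2.76])
(np.float64(-0.09231669713936741), 74687, 37, np.float64(2.5), np.float64(0.0), np.float64(0.0), [0, [302.53, -502.94, 386.36, 0.39, -0.07], 0.52, np.float64(34.3), 158, -143], 0.4, [1.37, 0.65, -0.95, 2.11, -0.07, 0.34, 2.77])
(np.float64(-0.08332467677616417), 54652, 
[... 3086 characters left out ...]
], [581.7, -157.01, 262.52, -1.8, -0.12], 0.43, np.float64(35.3), 154, -138], 0.31, [1.36, 0.62, -0.93, 2.16, -0.17, 0.25, 2.78])
(np.float64(-0.0717136990644108), 69050, 51, np.float64(3.8), np.float64(0.0), np.float64(0.0), [0, [269.68, -404.22, 255.3, -1.8, 0.1], [704.73, -328.74, 444.42, 0.37, 0.76], [678.99, -243.28, 393.69, 1.19, 0.39], 0.43, np.float64(39.2), 160, -171], 0.31, [1.46, 0.7, -1.02, 2.18, -0.1, 0.2, 2.77])
(np.float64(-0.07107593120137246), 83403, 38, np.float64(0.0), np.float64(0.0), np.float64(0.0), [0, [138.51, -572.41, 388.36, 0.67, 0.75], 0.5, np.float64(36.9), 181, -179], 0.37, [1.14, 0.52, -0.6, 2.15, -0.86, 0.39, -2.79])
real	7m25.675s
user	28m25.307s
sys	0m0.580s
```

```bash
cat > f3.py <<'E'
from fast import *
def m(seed):
    g=np.random.default_rng(seed);fl=1
    w=[];s=[]
    for _ in range(int(g.integers(1,3))):
        az=g.uniform(-1.5,-.7);rr=g.uniform(480,750);z=g.uniform(250,450);y=g.uniform(-.4,1.5);t=g.uniform(-.3,.8)
        P_=np.round([rr*np.cos(az),rr*np.sin(az),z],-1);y,t=round(y,1),round(t,1)
        w.append((P_,gl(y,t,fl)));s.append((P_.tolist(),y,t))
    hd=YA+g.uniform(.1,.45);til=np.radians(g.uniform(35,41));z=g.uniform(140,220);xx=g.uniform(-190,-115)
    s+=[round(hd,2),round(np.degrees(til),1),round(z),round(xx)]
    w+=[(E(xx,-6,z),gl(hd,til,fl)),(E(-110,-6,69),gl(hd,til,fl)),(E(-72,-6,69),gl(hd,til,fl))]
    return w,s,hd
def tr2(seed):
    w,s,hd=m(seed);o=track(w,Q0,8,.08)
    if o is None:return None
    q,N,me=o;mar=np.minimum(q-LO,HI-q).min()
    return (-mar-(.2-(hd-YA))*.5,N,round(me,1),s,round(hd-YA,2),q.round(2).tolist(),seed)
if __name__=="__main__":
    with Pool(4) as P:res=[r for r in P.map(tr2,range(20000),chunksize=50) if r]
    res.sort(key=lambda r:r[0]);print(len(res))
    for r in res[:12]:print(r)
E
time OMP_NUM_THREADS=1 timeout 570 python3 f3.py
```

```text
305
(np.float64(-0.00559272184965795), 31, np.float64(3.9), [([350.0, -640.0, 330.0], -0.0, 0.8), 0.32, np.float64(38.6), 144, -145], 0.2, [1.28, 0.55, -0.8, 2.23, -1.03, 0.18, 0.38], 9243)
(np.float64(0.0014445605159775499), 39, np.float64(7.9), [([430.0, -440.0, 290.0], -0.4, 0.2), ([250.0, -660.0, 310.0], 0.6, 0.7), 0.39, np.float64(37.2), 211, -136], 0.26, [1.15, 0.51, -0.64, 2.2, -1.0, 0.3, 0.39], 7475)
(np.float64(0.011699281764189579), 41, np.float64(7.2), [([480.0, -490.0, 350.0], 0.6, -0.1), ([130.0, -740.0, 320.0], -0.3, 0.6), 0.42, np.float64(35.4), 156, -156], 0.3, [1.02, 0.47, -0.49, 2.18, -0.99, 0.37, 0.38], 2421)
(np.float64(0.015556300373050003), 41, np.float64(7.1), [([330.0, -460.0, 390.0], 0.5, -0.2), ([90.0, -720.0, 260.0], 1.4, 0.4), 0.39, np.float64(36.7), 160, -163], 0.27, [1.11, 0.5, -0.6, 2.19, -1.01, 0.31, 0.39], 6508)
(np.float64(0.015962561642639872), 39, np.float64(4.7), [([450.0, -580.0, 260.0], 0.0, -0.1), ([340.0, -660.0, 330.0], 0.6, 0.6), 0.42, np.float64(37.2), 205, -149], 0.29, [1.12, 0.5, -0.59, 2.19, -1.0, 0.33, 0.41], 17424)
(np.float64(0.024577
[... 842 characters left out ...]
at64(0.027469775320008244), 46, np.float64(0.0), [([290.0, -620.0, 310.0], -0.3, -0.2), ([250.0, -680.0, 370.0], 1.1, 0.2), 0.45, np.float64(35.9), 207, -165], 0.33, [1.02, 0.48, -0.47, 2.17, -0.99, 0.4, 0.41], 3080)
(np.float64(0.03260387393377698), 42, np.float64(0.3), [([390.0, -530.0, 320.0], 1.5, 0.0), ([70.0, -640.0, 420.0], 0.5, 0.4), 0.43, np.float64(35.1), 147, -156], 0.31, [0.97, 0.46, -0.43, 2.17, -1.01, 0.4, 0.4], 17907)
(np.float64(0.03303463738497911), 43, np.float64(2.2), [([400.0, -600.0, 350.0], 0.1, -0.2), ([50.0, -600.0, 410.0], 0.5, 0.4), 0.46, np.float64(36.2), 214, -119], 0.33, [1.03, 0.48, -0.48, 2.17, -1.0, 0.4, 0.43], 3187)
real	3m51.382s
user	14m41.009s
sys	0m0.490s
```

```bash
cat > plan.py <<'E'
from fast import *
from rig import ctrl
def plan(w,extra=1,chunk=12):
    s=ctrl.sense();q=np.array(s["joint_pos"]);p=np.array(s["eef_pos"]);r=R.from_rotvec(s["orientation"])
    rows=[]
    for P_,Rg in w:
        rows+=interp(p,r,P_,Rg);p,r=P_,Rg
    rows+=[rows[-1]]*extra
    p0,r0=np.array(s["eef_pos"]),R.from_rotvec(s["orientation"])
    for i in range(0,len(rows),chunk):
        c=rows[i:i+chunk]
        print("travel",[[round(v/1000,3) for v in a-p0] for a,_ in c]);print("dr",[[round(v,2) for v in (b*r0.inv()).as_rotvec()] for _,b in c])
        p0,r0=c[-1]
        for a,b in c:q,e,er=stepf(q,a,b.as_matrix())
        print("  sim q",q.round(2),"err",round(e,1),round(er,2))
E
python3 - <<'E'
from plan import *
plan([(np.array([430,-560,250.]),gl(.1,-.1,1))])
E
```

```text
travel [[np.float64(-0.014), np.float64(-0.041), np.float64(-0.007)], [np.float64(-0.027), np.float64(-0.083), np.float64(-0.014)], [np.float64(-0.041), np.float64(-0.124), np.float64(-0.021)], [np.float64(-0.054), np.float64(-0.165), np.float64(-0.028)], [np.float64(-0.068), np.float64(-0.206), np.float64(-0.035)], [np.float64(-0.081), np.float64(-0.248), np.float64(-0.042)], [np.float64(-0.095), np.float64(-0.289), np.float64(-0.049)], [np.float64(-0.108), np.float64(-0.33), np.float64(-0.056)], [np.float64(-0.122), np.float64(-0.372), np.float64(-0.063)], [np.float64(-0.135), np.float64(-0.413), np.float64(-0.069)], [np.float64(-0.149), np.float64(-0.454), np.float64(-0.076)], [np.float64(-0.163), np.float64(-0.495), np.float64(-0.083)]]
dr [[np.float64(-0.01), np.float64(0.02), np.float64(-0.02)], [np.float64(-0.01), np.float64(0.05), np.float64(-0.05)], [np.float64(-0.02), np.float64(0.07), np.float64(-0.07)], [np.float64(-0.03), np.float64(0.09), np.float64(-0.09)], [np.float64(-0.03), np.float64(0.12), np.float64(-0.11)], [np.float64(-0.04), np.float64(0.14), np.float64(-0.14)
[... 269 characters left out ...]
), np.float64(-0.25)], [np.float64(-0.08), np.float64(0.28), np.float64(-0.27)]]
  sim q [ 0.42  0.42  0.35  1.46 -0.13  1.31 -0.62] err 0.0 0.0
travel [[np.float64(-0.014), np.float64(-0.041), np.float64(-0.007)], [np.float64(-0.027), np.float64(-0.083), np.float64(-0.014)], [np.float64(-0.041), np.float64(-0.124), np.float64(-0.021)], [np.float64(-0.041), np.float64(-0.124), np.float64(-0.021)]]
dr [[np.float64(-0.01), np.float64(0.02), np.float64(-0.02)], [np.float64(-0.01), np.float64(0.05), np.float64(-0.05)], [np.float64(-0.02), np.float64(0.07), np.float64(-0.07)], [np.float64(-0.02), np.float64(0.07), np.float64(-0.07)]]
  sim q [ 0.57  0.58  0.4   1.27 -0.13  1.38 -0.53] err 0.0 0.0
```

>>> move_arm --travel '[[-0.014, -0.041, -0.007], [-0.027, -0.083, -0.014], [-0.041, -0.124, -0.021], [-0.054, -0.165, -0.028], [-0.068, -0.206, -0.035], [-0.081, -0.248, -0.042], [-0.095, -0.289, -0.049], [-0.108, -0.33, -0.056], [-0.122, -0.372, -0.063], [-0.135, -0.413, -0.069], [-0.149, -0.454, -0.076], [-0.163, -0.495, -0.083]]' --dr '[[-0.01, 0.02, -0.02], [-0.01, 0.05, -0.05], [-0.02, 0.07, -0.07], [-0.03, 0.09, -0.09], [-0.03, 0.12, -0.11], [-0.04, 0.14, -0.14], [-0.05, 0.16, -0.16], [-0.06, 0.19, -0.18], [-0.06, 0.21, -0.2], [-0.07, 0.23, -0.23], [-0.08, 0.26, -0.25], [-0.08, 0.28, -0.27]]'

```text
time: 10.4
eef_pos: [468.1, -437.7, 271.1]
orientation: [-1.299, 1.112, -1.059]
wrist_force: [1.1, -0.2, -0.3]
gripper_width: -0.0
```

>>> move_arm --travel '[[-0.014, -0.041, -0.007], [-0.027, -0.083, -0.014], [-0.041, -0.124, -0.021], [-0.041, -0.124, -0.021]]' --dr '[[-0.01, 0.02, -0.02], [-0.01, 0.05, -0.05], [-0.02, 0.07, -0.07], [-0.02, 0.07, -0.07]]'

```text
time: 10.8
eef_pos: [422.2, -565.6, 247.8]
orientation: [-1.33, 1.219, -1.089]
wrist_force: [-0.7, -0.0, -0.1]
gripper_width: -0.001
```

```bash
bash r.sh
cat > p2.py <<'E'
from plan import *
import plan as pl
np.set_printoptions(suppress=True)
E
sed -i 's/round(v\/1000,3)/float(round(v\/1000,3))/; s/round(v,2) for/float(round(v,2)) for/' plan.py
python3 - <<'E'
from plan import *
hd,t=.44,np.radians(37)
plan([(E(-170,-6,160),gl(hd,t,1)),(E(-110,-6,69),gl(hd,t,1))])
q=np.array(ctrl.sense()["joint_pos"])
for hd in(.3,.36,.44,.5):
  for t in(35,37,39):
    o=track([(E(-170,-6,160),gl(hd,np.radians(t),1)),(E(-110,-6,69),gl(hd,np.radians(t),1)),(E(-72,-6,69),gl(hd,np.radians(t),1))],q,30,.3)
    print(hd,t,o and (o[0].round(2),round(o[2],1)))
E
```

```text
t 10.8 pos [ 422.2 -565.6  247.8] ext -221.7 -343.4 247.8 F ext -0.7 0.0 -0.1 tool y [-0.108 -0.006 -0.994] q [ 0.58  0.59  0.4   1.27 -0.13  1.38 -0.52]
travel [[0.001, 0.043, -0.011], [0.002, 0.085, -0.022], [0.003, 0.128, -0.033], [0.004, 0.171, -0.044], [0.006, 0.213, -0.055], [0.007, 0.256, -0.066], [0.008, 0.299, -0.077], [0.009, 0.341, -0.088], [0.029, 0.344, -0.118], [0.049, 0.346, -0.149], [0.068, 0.349, -0.179], [0.068, 0.349, -0.179]]
dr [[0.02, -0.09, 0.04], [0.05, -0.18, 0.08], [0.07, -0.27, 0.12], [0.1, -0.37, 0.17], [0.12, -0.46, 0.21], [0.15, -0.55, 0.25], [0.17, -0.64, 0.29], [0.19, -0.73, 0.33], [0.19, -0.73, 0.33], [0.19, -0.73, 0.33], [0.19, -0.73, 0.33], [0.19, -0.73, 0.33]]
  sim q [ 1.18  0.48 -0.57  2.23 -1.01  0.39  0.5 ] err 0.0 0.0
0.3 35 None
0.3 37 None
0.3 39 None
0.36 35 None
0.36 37 None
0.36 39 None
0.44 35 None
0.44 37 (array([ 1.09,  0.5 , -0.55,  2.18, -1.  ,  0.36,  0.43]), np.float64(15.9))
0.44 39 None
0.5 35 (array([ 0.91,  0.47, -0.34,  2.15, -1.  ,  0.47,  0.44]), np.float64(0.0))
0.5 37 (array([ 1.02,  0.5 , -0.46,  2.15, -1.  ,  0.45,  0.48]), np.float64(12.6))
0.5 39 (array([ 1.12,  0.53, -0.55,  2.16, -1.01,  0.42,  0.52]), np.float64(16.2))
```

Run:
```python
from plan import *
hd,t=.5,np.radians(38)
plan([(E(-170,-6,180),gl(hd,t,1)),(E(-150,-6,130),gl(hd,t,1)),(E(-115,-6,69),gl(hd,t,1))],chunk=8)
```

```text
travel [[0.001, 0.043, -0.008], [0.002, 0.085, -0.017], [0.003, 0.128, -0.025], [0.004, 0.171, -0.034], [0.006, 0.213, -0.042], [0.007, 0.256, -0.051], [0.008, 0.299, -0.059], [0.009, 0.341, -0.068]]
dr [[0.03, -0.09, 0.05], [0.06, -0.19, 0.1], [0.08, -0.28, 0.15], [0.11, -0.37, 0.19], [0.14, -0.47, 0.24], [0.17, -0.56, 0.29], [0.19, -0.65, 0.34], [0.22, -0.74, 0.39]]
  sim q [ 0.8   0.18  0.05  2.22 -0.95  0.84  0.48] err 0.0 0.0
travel [[0.01, 0.001, -0.025], [0.02, 0.003, -0.05], [0.037, 0.005, -0.08], [0.055, 0.007, -0.111], [0.055, 0.007, -0.111]]
dr [[-0.0, 0.0, -0.0], [-0.0, 0.0, -0.0], [-0.0, 0.0, -0.0], [-0.0, 0.0, -0.0], [-0.0, 0.0, -0.0]]
  sim q [ 1.14  0.48 -0.49  2.21 -1.03  0.47  0.59] err 0.0 0.0
```

>>> move_arm --travel '[[0.001, 0.043, -0.008], [0.002, 0.085, -0.017], [0.003, 0.128, -0.025], [0.004, 0.171, -0.034], [0.006, 0.213, -0.042], [0.007, 0.256, -0.051], [0.008, 0.299, -0.059], [0.009, 0.341, -0.068], [0.009, 0.341, -0.068]]' --dr '[[0.03, -0.09, 0.05], [0.06, -0.19, 0.1], [0.08, -0.28, 0.15], [0.11, -0.37, 0.19], [0.14, -0.47, 0.24], [0.17, -0.56, 0.29], [0.19, -0.65, 0.34], [0.22, -0.74, 0.39], [0.22, -0.74, 0.39]]'

```text
time: 11.7
eef_pos: [433.5, -213.1, 179.8]
orientation: [-0.816, 0.475, -0.98]
wrist_force: [0.5, -1.0, 0.4]
gripper_width: -0.004
```

```bash
bash r.sh
python3 - <<'E'
from plan import *
hd,t=.5,np.radians(38)
plan([(E(-150,-6,130),gl(hd,t,1)),(E(-115,-6,69),gl(hd,t,1))],chunk=8)
E
```

```text
t 11.7 pos [ 433.5 -213.1  179.8] ext -166.2 4.8 179.8 F ext 0.4 -1.0 0.4 tool y [ 0.539  0.305 -0.785] q [ 0.8   0.17  0.04  2.23 -0.96  0.84  0.49]
travel [[0.009, -0.004, -0.025], [0.017, -0.009, -0.05], [0.035, -0.007, -0.08], [0.052, -0.004, -0.111], [0.052, -0.004, -0.111]]
dr [[-0.0, 0.0, -0.01], [-0.0, 0.0, -0.02], [-0.0, 0.0, -0.02], [-0.0, 0.0, -0.02], [-0.0, 0.0, -0.02]]
  sim q [ 1.16  0.48 -0.5   2.21 -1.02  0.47  0.58] err 0.0 0.0
```

>>> move_arm --travel '[[0.009, -0.004, -0.025], [0.017, -0.009, -0.05], [0.026, -0.008, -0.065], [0.035, -0.007, -0.08], [0.044, -0.005, -0.096], [0.052, -0.004, -0.111], [0.052, -0.004, -0.111]]' --dr '[[0, 0, -0.01], [0, 0, -0.02], [0, 0, -0.02], [0, 0, -0.02], [0, 0, -0.02], [0, 0, -0.02], [0, 0, -0.02]]'

```text
time: 12.4
eef_pos: [489.2, -222.6, 70.2]
orientation: [-0.814, 0.483, -1.005]
wrist_force: [0.1, 0.2, 0.5]
gripper_width: 0.001
```

```bash
bash r.sh
python3 - <<'E'
from plan import *
c=ctrl.capture("wrist");cv2=__import__('cv2');cv2.imwrite("pics/w3.png",c["pixels"][:,:,::-1])
E
```

```text
t 12.4 pos [ 489.2 -222.6   70.2] ext -112.1 -11.6 70.2 F ext 0.1 0.2 0.5 tool y [ 0.547  0.289 -0.785] q [ 1.17  0.49 -0.5   2.2  -1.02  0.47  0.58]
```

View pics/w3.png

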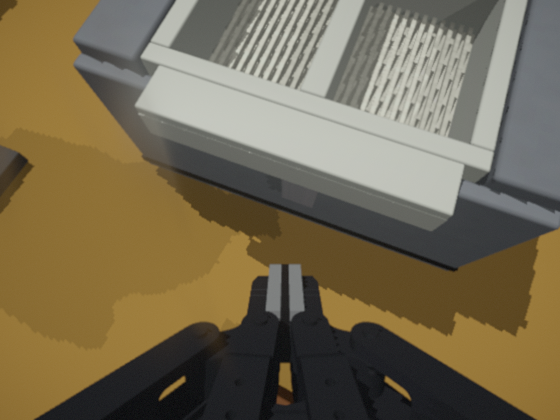

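The wrist picture shows the lip from (145,105) to (450,210). Under it is a lighter patch at about (297,190), which is probably the catch plate, and the fingertips are at (285,265). I'll measure the patch.

Run:
```python
from h import *
from rig import ctrl
s=ctrl.sense();c=ctrl.capture("wrist")
T=np.eye(4);T[:3,:3]=R.from_rotvec(s["orientation"]).as_matrix();T[:3,3]=s["eef_pos"]
P=cloud(c,T@c["T_tool_cam"])
for v in(180,190,197):
    for u in(255,268,276,282,288,297,306,314,320,328):
        d=P[v,u]-O;print((v,u),(d@EX).round(1),(d@EY).round(1),P[v,u,2].round(1),c["pixels"][v,u])
```

```text
(180, 255) -69.7 24.2 47.1 [64 66 67]
(180, 268) -70.0 15.0 55.0 [59 61 61]
(180, 276) -70.1 9.7 59.5 [58 60 61]
(180, 282) -79.9 2.1 86.6 [76 74 74]
(180, 288) -83.8 -2.4 98.5 [98 99 93]
(180, 297) -83.8 -6.8 101.9 [103 103  98]
(180, 306) -83.9 -11.0 105.7 [103 103  98]
(180, 314) -84.0 -14.5 108.7 [103 104  98]
(180, 320) -84.1 -17.1 111.0 [102 104  98]
(180, 328) -84.4 -20.4 114.4 [109 111 105]
(190, 255) -70.0 25.4 30.1 [63 65 66]
(190, 268) -70.5 15.4 40.1 [65 66 67]
(190, 276) -70.2 10.0 44.1 [63 65 66]
(190, 282) -80.8 1.8 75.5 [73 73 73]
(190, 288) -79.7 -1.2 75.7 [77 78 77]
(190, 297) -80.4 -6.3 81.7 [79 79 78]
(190, 306) -80.3 -11.0 85.5 [81 81 80]
(190, 314) -83.9 -15.4 97.9 [92 93 89]
(190, 320) -84.1 -18.2 100.6 [102 104  98]
(190, 328) -84.1 -21.7 103.7 [101 103  96]
(197, 255) -70.9 25.9 19.0 [32 31 29]
(197, 268) -70.3 16.1 26.5 [62 64 64]
(197, 276) -70.4 10.1 32.4 [63 65 66]
(197, 282) -69.8 6.1 34.4 [67 68 69]
(197, 288) -80.5 -1.6 67.6 [77 76 77]
(197, 297) -80.2 -6.6 71.5 [79 78 79]
(197, 306) -80.2 -11.5 76.1 [79 79 78]
(197, 314) -78.0 -15.4 74.2 [78 76 75]
(197, 320) -70.0 -17.8 57.3 [65 67 68]
(197, 328) -70.1 -22.2 61.5 [65 67 68]
```

>>> move_arm --travel '[[0.009, 0.003, 0], [0.017, 0.007, 0], [0.018, 0.007, 0], [0.02, 0.007, 0], [0.022, 0.007, 0], [0.022, 0.007, 0]]' --dr '[[0, 0, 0], [0, 0, 0], [0, 0, 0], [0, 0, 0], [0, 0, 0], [0, 0, 0]]'

```text
time: 13.1
eef_pos: [510.7, -215.9, 71.3]
orientation: [-0.816, 0.481, -1.006]
wrist_force: [-0.2, 0.6, -0.3]
gripper_width: 0.005
```

```bash
bash r.sh
```

```text
t 13.1 pos [ 510.7 -215.9   71.3] ext -89.9 -7.6 71.3 F ext -0.1 0.6 -0.3 tool y [ 0.548  0.287 -0.786] q [ 1.13  0.5  -0.51  2.18 -1.02  0.44  0.54]
```

>>> move_arm --travel '[[0.002, 0.0, 0], [0.004, 0.0, 0], [0.006, 0.001, 0], [0.006, 0.001, 0]]' --dr '[[0, 0, 0], [0, 0, 0], [0, 0, 0], [0, 0, 0]]'

```text
time: 13.5
eef_pos: [516.8, -214.5, 71.2]
orientation: [-0.815, 0.481, -1.005]
wrist_force: [-0.3, 0.3, -0.0]
gripper_width: -0.001
```

>>> move_arm --travel '[[0.002, 0.0, 0], [0.004, 0.0, 0], [0.004, 0.0, 0]]' --dr '[[0, 0, 0], [0, 0, 0], [0, 0, 0]]'

```text
time: 13.8
eef_pos: [520.9, -214.8, 71.3]
orientation: [-0.816, 0.481, -1.005]
wrist_force: [0.2, -0.9, 0.1]
gripper_width: 0.001
```

```bash
bash r.sh
```

```text
t 13.8 pos [ 520.9 -214.8   71.3] ext -79.7 -7.8 71.3 F ext 0.1 -0.9 0.1 tool y [ 0.548  0.287 -0.786] q [ 1.11  0.5  -0.51  2.17 -1.01  0.44  0.52]
```

>>> move_arm --travel '[[0.0015, 0.0, 0], [0.003, 0.0, 0], [0.003, 0.0, 0]]' --dr '[[0, 0, 0], [0, 0, 0], [0, 0, 0]]'

```text
time: 14.1
eef_pos: [523.5, -214.7, 71.1]
orientation: [-0.816, 0.481, -1.005]
wrist_force: [-1.1, 0.2, 0.3]
gripper_width: -0.0
```

>>> move_arm --travel '[[0.001, 0.0, 0], [0.002, 0.0, 0], [0.002, 0.0, 0]]' --dr '[[0, 0, 0], [0, 0, 0], [0, 0, 0]]'

```text
time: 14.4
eef_pos: [525.1, -214.8, 70.9]
orientation: [-0.816, 0.482, -1.005]
wrist_force: [-4.8, -0.6, 1.3]
gripper_width: -0.001
```

```bash
bash r.sh;  python3 - <<'E'
from plan import *
c=ctrl.capture("wrist");cv2=__import__('cv2');cv2.imwrite("pics/w4.png",c["pixels"][:,:,::-1])
E
```

```text
t 14.4 pos [ 525.1 -214.8   70.9] ext -75.5 -8.3 70.9 F ext -4.9 0.0 1.3 tool y [ 0.548  0.287 -0.786] q [ 1.1   0.51 -0.51  2.16 -1.01  0.44  0.51]
```

View pics/w4.png

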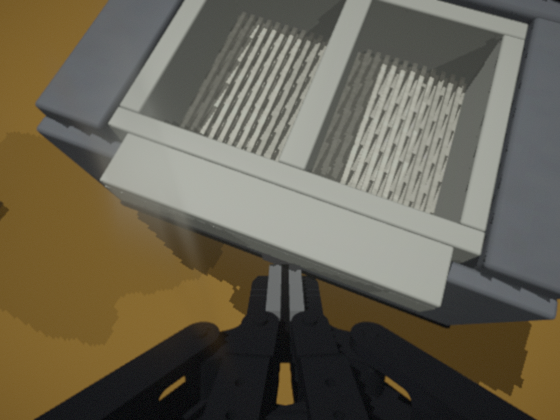

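Contact at about x −77 and 4.9 N, and the lip still looks latched. I'll press on.

>>> move_arm --travel '[[0.001, 0.0, 0], [0.002, 0.0, 0], [0.002, 0.0, 0]]' --dr '[[0, 0, 0], [0, 0, 0], [0, 0, 0]]'

```text
time: 14.75
eef_pos: [527.0, -214.6, 70.9]
orientation: [-0.816, 0.482, -1.005]
wrist_force: [-6.2, -0.3, 2.6]
gripper_width: -0.002
```

```bash
bash r.sh
```

```text
t 14.75 pos [ 527.  -214.6   70.9] ext -73.6 -8.5 70.9 F ext -6.2 0.5 2.6 tool y [ 0.547  0.287 -0.786] q [ 1.09  0.51 -0.51  2.16 -1.01  0.43  0.51]
```

>>> move_arm --travel '[[0.001, 0.0, 0], [0.002, 0.0, 0], [0.002, 0.0, 0]]' --dr '[[0, 0, 0], [0, 0, 0], [0, 0, 0]]'

```text
time: 15.05
eef_pos: [528.4, -214.5, 70.7]
orientation: [-0.816, 0.483, -1.005]
wrist_force: [-9.6, -0.4, 4.6]
gripper_width: 0.001
```

```bash
bash r.sh;  python3 - <<'E'
from plan import *
c=ctrl.capture("wrist");cv2=__import__('cv2');cv2.imwrite("pics/w5.png",c["pixels"][:,:,::-1])
E
```

```text
t 15.05 pos [ 528.4 -214.5   70.7] ext -72.2 -8.5 70.7 F ext -9.5 0.8 4.6 tool y [ 0.547  0.288 -0.786] q [ 1.09  0.51 -0.5   2.15 -1.01  0.43  0.51]
```

View pics/w5.png

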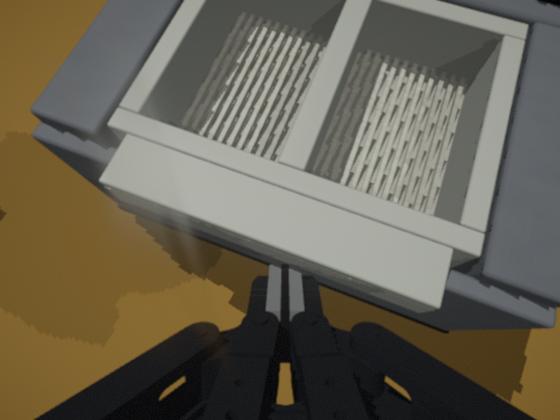

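>>> move_arm --travel '[[0.001, 0.0, 0], [0.002, 0.0, 0], [0.002, 0.0, 0]]' --dr '[[0, 0, 0], [0, 0, 0], [0, 0, 0]]'

```text
time: 15.4
eef_pos: [529.0, -214.4, 70.1]
orientation: [-0.816, 0.484, -1.004]
wrist_force: [-17.6, -0.6, 7.4]
gripper_width: -0.0
```

```bash
bash r.sh;  python3 - <<'E'
from h import *
from rig import ctrl
s=ctrl.sense();c=ctrl.capture("wrist");cv2.imwrite("pics/w6.png",c["pixels"][:,:,::-1])
T=np.eye(4);T[:3,:3]=R.from_rotvec(s["orientation"]).as_matrix();T[:3,3]=s["eef_pos"]
P=cloud(c,T@c["T_tool_cam"])
for u,v in((150,165),(280,220),(400,260),(140,120),(480,240),(415,15)):
    d=P[v,u]-O;print((u,v),(d@EX).round(1),(d@EY).round(1),P[v,u,2].round(1))
# fingertip points
for v in range(262,300,4): print(v,[((P[v,u]-O)@EX).round(1).item() for u in(272,285,298)],[P[v,u,2].round(1).item() for u in(272,285,298)])
E
```

```text
t 15.4 pos [ 529.  -214.4   70.1] ext -71.6 -8.5 70.1 F ext -17.5 1.7 7.4 tool y [ 0.546  0.288 -0.787] q [ 1.09  0.51 -0.5   2.15 -1.01  0.43  0.5 ]
(150, 165) -65.8 52.7 119.3
(280, 220) -68.9 -5.3 119.7
(400, 260) -67.5 -52.7 119.7
(140, 120) -48.6 66.5 119.5
(480, 240) -49.6 -78.5 120.6
(415, 15) 53.4 -28.7 116.5
262 [-77.4, -80.0, -80.1] [72.2, 99.9, 111.1]
266 [-83.7, -81.6, -80.0] [100.6, 99.7, 102.3]
270 [-85.8, -83.9, -81.8] [104.5, 104.2, 103.4]
274 [-87.6, -85.9, -83.7] [106.6, 107.4, 105.8]
278 [-89.4, -87.5, -85.5] [109.1, 108.5, 107.7]
282 [-91.1, -89.3, -87.5] [111.1, 110.8, 111.0]
286 [-92.8, -91.0, -89.2] [113.5, 113.1, 113.5]
290 [-94.4, -92.7, -91.0] [116.0, 116.1, 116.1]
294 [-95.8, -94.2, -92.5] [116.7, 117.8, 117.7]
298 [-97.4, -95.7, -94.1] [120.6, 120.1, 120.3]
```

Fingers reached the lip edge (surface at x −82, z 100) after about 5 mm of plate travel, and the force jumped to 17 N. I'll back off, go lower and tilt a little more.

Run:
```python
from plan import *
hd,t=.5,np.radians(42)
plan([(E(-88,-8,70),gl(hd,np.radians(38),1)),(E(-88,-8,66),gl(hd,t,1))],chunk=8)
q=np.array(ctrl.sense()["joint_pos"])
for hd in(.44,.5,.56):
  for t in(40,42,44):
    o=track([(E(-88,-8,70),gl(hd,np.radians(t),1)),(E(-88,-8,66),gl(hd,np.radians(t),1)),(E(-68,-8,66),gl(hd,np.radians(t),1))],q,30,.3)
    print(hd,t,o and (o[0].round(2),round(o[2],1)))
```

```text
travel [[-0.016, -0.002, -0.0], [-0.016, -0.002, -0.004], [-0.016, -0.002, -0.004]]
dr [[0.0, 0.0, 0.01], [0.04, -0.06, 0.01], [0.04, -0.06, 0.01]]
  sim q [ 1.26  0.58 -0.64  2.18 -1.03  0.42  0.62] err 0.0 0.0
0.44 40 (array([ 1.21,  0.56, -0.66,  2.17, -1.03,  0.34,  0.51]), np.float64(0.1))
0.44 42 (array([ 1.3 ,  0.61, -0.74,  2.18, -1.03,  0.31,  0.55]), np.float64(10.5))
0.44 44 None
0.5 40 (array([ 1.14,  0.55, -0.55,  2.15, -1.03,  0.43,  0.56]), np.float64(0.1))
0.5 42 (array([ 1.22,  0.59, -0.63,  2.15, -1.03,  0.4 ,  0.59]), np.float64(0.0))
0.5 44 (array([ 1.3 ,  0.63, -0.71,  2.16, -1.03,  0.38,  0.63]), np.float64(21.0))
0.56 40 (array([ 1.11,  0.56, -0.51,  2.12, -0.97,  0.49,  0.56]), np.float64(0.0))
0.56 42 (array([ 1.16,  0.58, -0.54,  2.12, -1.01,  0.49,  0.62]), np.float64(0.1))
0.56 44 (array([ 1.21,  0.61, -0.59,  2.13, -1.03,  0.48,  0.66]), np.float64(0.1))
```

>>> move_arm --travel '[[-0.01, -0.001, 0], [-0.018, -0.002, 0], [-0.018, -0.002, -0.004], [-0.018, -0.002, -0.004], [-0.018, -0.002, -0.004]]' --dr '[[0, 0, 0], [0, 0, 0.01], [0.02, -0.03, 0.01], [0.04, -0.06, 0.01], [0.04, -0.06, 0.01]]'

```text
time: 15.95
eef_pos: [512.8, -218.1, 66.6]
orientation: [-0.747, 0.446, -1.008]
wrist_force: [0.7, 0.4, 0.3]
gripper_width: -0.004
```

```bash
bash r.sh
```

```text
t 15.95 pos [ 512.8 -218.1   66.6] ext -88.2 -10.1 66.6 F ext 0.7 0.4 0.3 tool y [ 0.592  0.323 -0.739] q [ 1.3   0.59 -0.67  2.18 -1.01  0.41  0.61]
```

>>> move_arm --travel '[[0.004, 0.001, 0], [0.008, 0.002, 0], [0.011, 0.003, 0], [0.013, 0.0035, 0], [0.013, 0.0035, 0]]' --dr '[[0, 0, 0], [0, 0, 0], [0, 0, 0], [0, 0, 0], [0, 0, 0]]'

```text
time: 16.45
eef_pos: [527.2, -212.6, 67.5]
orientation: [-0.75, 0.443, -1.004]
wrist_force: [1.1, -0.2, -0.3]
gripper_width: 0.0
```

>>> move_arm --travel '[[0.001, 0, 0], [0.002, 0, 0], [0.002, 0, 0]]' --dr '[[0, 0, 0], [0, 0, 0], [0, 0, 0]]'

```text
time: 16.75
eef_pos: [528.7, -213.4, 67.2]
orientation: [-0.749, 0.444, -1.005]
wrist_force: [0.5, 0.7, 0.4]
gripper_width: -0.002
```

>>> move_arm --travel '[[0.001, 0, 0], [0.002, 0, 0], [0.002, 0, 0]]' --dr '[[0, 0, 0], [0, 0, 0], [0, 0, 0]]'

```text
time: 17.05
eef_pos: [530.7, -213.4, 67.2]
orientation: [-0.749, 0.444, -1.005]
wrist_force: [0.2, 0.3, 0.3]
gripper_width: -0.0
```

```bash
bash r.sh
```

```text
t 17.05 pos [ 530.7 -213.4   67.2] ext -69.8 -7.6 67.2 F ext 0.2 0.3 0.3 tool y [ 0.591  0.323 -0.739] q [ 1.26  0.6  -0.67  2.16 -1.01  0.39  0.58]
```

Run:
```python
from h import *
from rig import ctrl
s=ctrl.sense();c=ctrl.capture("wrist");cv2.imwrite("pics/w7.png",c["pixels"][:,:,::-1])
d=ctrl.capture("scene");cv2.imwrite("pics/s7.png",cv2.resize(d["pixels"][130:310,170:350,::-1],None,fx=3.2,fy=3.2,interpolation=cv2.INTER_CUBIC))
T=np.eye(4);T[:3,:3]=R.from_rotvec(s["orientation"]).as_matrix();T[:3,3]=s["eef_pos"]
P=cloud(c,T@c["T_tool_cam"])
for v in range(256,300,4): print(v,[((P[v,u]-O)@EX).round(1).item() for u in(265,272,285,298,305)],[((P[v,u]-O)@EY).round(1).item() for u in(265,272,285,298,305)],[P[v,u,2].round(1).item() for u in(265,272,285,298,305)])
```

```text
256 [-77.6, -80.4, -80.4, -80.3, -80.6] [-0.8, -6.0, -11.9, -17.2, -19.9] [83.0, 98.7, 106.3, 113.0, 117.5]
260 [-77.5, -77.4, -80.1, -80.1, -80.5] [-0.3, -4.1, -11.8, -17.4, -20.2] [75.0, 79.6, 99.3, 106.6, 111.7]
264 [-77.7, -82.7, -80.7, -80.3, -80.4] [0.0, -6.8, -12.0, -17.6, -20.5] [67.6, 95.0, 95.1, 101.5, 105.8]
268 [-70.1, -85.1, -83.1, -81.3, -80.4] [5.6, -7.9, -13.0, -18.1, -20.8] [22.7, 98.5, 98.4, 99.0, 99.7]
272 [-71.4, -86.9, -85.1, -83.2, -70.2] [5.3, -8.7, -13.8, -18.7, -19.8] [17.4, 99.5, 100.3, 100.5, 51.1]
276 [-88.5, -89.0, -87.1, -85.6, -82.5] [-5.9, -9.6, -14.5, -19.5, -21.8] [94.4, 102.4, 102.3, 104.2, 95.3]
280 [-90.6, -91.3, -88.9, -87.3, -84.5] [-7.0, -10.8, -15.2, -20.1, -22.5] [97.3, 106.9, 103.8, 105.5, 97.1]
284 [-92.4, -93.0, -90.9, -89.3, -86.8] [-7.8, -11.5, -16.0, -20.8, -23.1] [99.1, 108.3, 107.0, 108.0, 100.7]
288 [-94.6, -94.9, -92.8, -91.1, -88.6] [-9.0, -12.3, -16.8, -21.4, -23.7] [103.2, 110.8, 109.2, 109.9, 102.2]
292 [-96.2, -96.3, -94.5, -92.7, -90.5] [-9.7, -13.0, -17.4, -21.9, -24.3] [104.4, 111.4, 111.0, 110.9, 104.3]
296 [-98.0, -98.0, -96.4, -94.7, -92.3] [-10.6, -13.7, -18.2, -22.6, -24.8] [106.6, 113.4, 114.1, 114.3, 106.3]
```

View pics/w7.png

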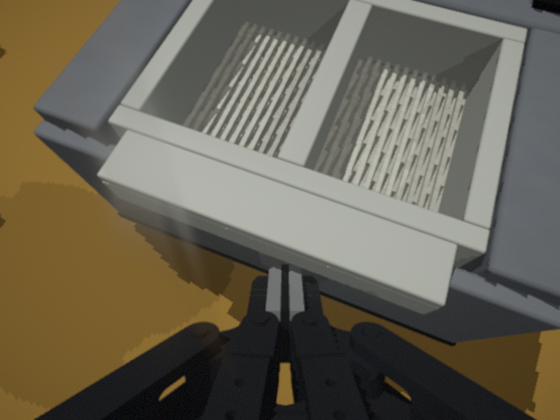

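View pics/s7.png

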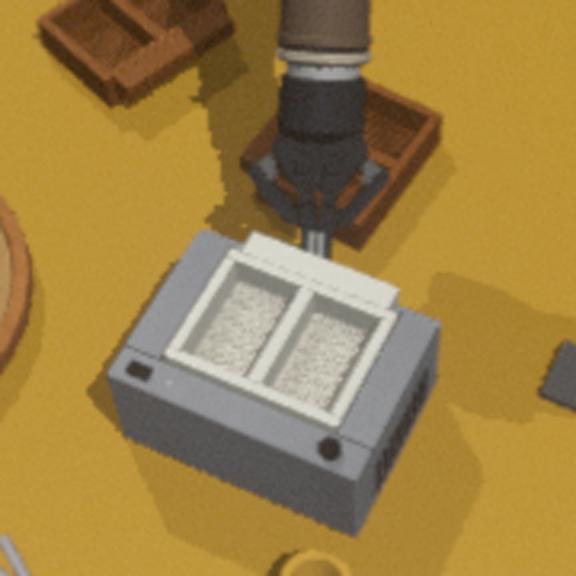

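Run:
```python
from h import *
from rig import ctrl
c=ctrl.capture("wrist")
Tc=c["T_tool_cam"];Ti=np.linalg.inv(Tc)
f=210/np.tan(np.radians(c["fov_y"])/2)
for p in([0,0,0],[0,0,11],[0,0,-11],[8,0,-11],[-8,0,-11],[0,-19,-11]):
    q=Ti[:3,:3]@np.array(p)+Ti[:3,3];a=q[:2]/q[2];r=a@a;a=a*(1+c["k1"]*r);print(p,(a*f+[c["cx"],c["cy"]]).round(1),q[2].round(1))
P=cloud(c,Tc)
for v in range(262,330,5): print(v,[P[v,u].round(1).tolist() for u in(272,285,298)])
print(ctrl.sense()["gripper_width"])
```

```text
[0, 0, 0] [284.7 255.5] 185.5
[0, 0, 11] [284.7 235.8] 181.9
[0, 0, -11] [284.7 274.5] 189.1
[8, 0, -11] [300.  274.5] 189.1
[-8, 0, -11] [269.4 274.5] 189.1
[0, -19, -11] [284.7 294.5] 171.1
262 [[-6.2, -10.2, 1.6], [0.1, -19.3, 6.3], [5.4, -36.4, 15.2]]
267 [[-5.3, -32.6, 10.9], [0.1, -32.9, 11.0], [5.6, -31.2, 10.1]]
272 [[-5.2, -36.4, 10.6], [0.1, -36.1, 10.4], [5.4, -36.0, 10.4]]
277 [[-5.1, -39.7, 10.2], [0.1, -40.2, 10.5], [5.3, -40.6, 10.7]]
282 [[-4.9, -44.5, 10.8], [0.1, -43.9, 10.4], [5.1, -44.5, 10.7]]
287 [[-4.8, -47.7, 10.5], [0.1, -47.6, 10.4], [5.0, -47.6, 10.4]]
292 [[-4.7, -51.6, 10.7], [0.1, -51.0, 10.3], [4.9, -51.1, 10.4]]
297 [[-4.6, -54.1, 10.2], [0.1, -54.1, 10.2], [4.8, -54.3, 10.3]]
302 [[-4.5, -58.6, 11.1], [0.1, -57.6, 10.5], [4.7, -57.7, 10.5]]
307 [[-4.4, -60.0, 10.0], [0.1, -61.5, 11.0], [4.6, -60.6, 10.4]]
312 [[-4.4, -61.9, 9.3], [0.1, -62.7, 9.9], [4.4, -65.1, 11.5]]
317 [[-4.2, -67.3, 11.2], [0.1, -62.1, 7.5], [4.4, -66.2, 10.4]]
322 [[-4.1, -69.5, 10.9], [0.1, -61.8, 5.2], [4.2, -70.1, 11.3]]
327 [[-4.0, -73.1, 11.7], [0.1, -61.9, 3.2], [4.1, -72.6, 11.3]]
-0.0025909734531943916
```

>>> move_arm --travel '[[-0.015, -0.002, 0], [-0.03, -0.004, 0], [-0.045, -0.006, 0], [-0.045, -0.006, 0]]' --dr '[[0, 0, 0], [0, 0, 0], [0, 0, 0], [0, 0, 0]]'

```text
time: 17.6
eef_pos: [484.0, -220.0, 66.7]
orientation: [-0.75, 0.446, -1.007]
wrist_force: [0.4, 0.1, -0.3]
gripper_width: 0.0
```

```bash
bash r.sh
python3 - <<'E'
from h import *
from rig import ctrl
s=ctrl.sense();c=ctrl.capture("wrist");cv2.imwrite("pics/w8.png",c["pixels"][:,:,::-1])
cv2.imwrite("pics/w8c.png",cv2.resize(c["pixels"][150:330,200:400,::-1],None,fx=3.3,fy=3.3,interpolation=cv2.INTER_CUBIC))
P=cloud(c,c["T_tool_cam"])
for v in range(222,300,4): print(v,[P[v,u].round(1).tolist() for u in(262,272,285,298)])
T=np.eye(4);T[:3,:3]=R.from_rotvec(s["orientation"]).as_matrix();T[:3,3]=s["eef_pos"]
W=cloud(c,T@c["T_tool_cam"]);d=W-O;ex=d@EX;ey=d@EY;z=W[...,2]
m=(z>66)&(z<94)&(ex>-84)&(ex<-72);print("plate px",m.sum(),np.percentile(ex[m],[5,50,95]).round(1),np.percentile(ey[m],[2,98]).round(1),np.percentile(z[m],[2,98]).round(1))
m=(z>100)&(z<117)&(ex>-90)&(ex<-70)&(abs(ey)<72)&(ey>-60);print("lip face",m.sum(),np.percentile(ex[m],[5,50,95]).round(1))
m=(z>10)&(z<60)&(ex>-90)&(ex<-60);print("face",np.percentile(ex[m],[5,50,95]).round(1))
E
```

```text
t 17.6 pos [ 484.  -220.    66.7] ext -117.0 -8.3 66.7 F ext 0.4 0.1 -0.3 tool y [ 0.59   0.322 -0.74 ] q [ 1.36  0.57 -0.68  2.21 -1.    0.43  0.64]
222 [[-16.6, 80.2, -12.5], [-9.2, 79.4, -12.2], [0.3, 79.6, -12.3], [9.8, 79.8, -12.4]]
226 [[-16.5, 77.9, -14.7], [-9.3, 79.2, -15.3], [0.3, 76.2, -14.1], [9.8, 77.0, -14.4]]
230 [[-16.4, 75.1, -16.8], [-9.2, 76.6, -17.4], [0.3, 75.9, -17.1], [9.7, 75.7, -17.0]]
234 [[-16.4, 73.4, -19.2], [-9.1, 73.4, -19.2], [0.3, 74.2, -19.5], [9.7, 72.8, -18.9]]
238 [[-16.3, 72.1, -21.7], [-9.1, 72.2, -21.8], [0.3, 72.0, -21.7], [9.6, 71.3, -21.4]]
242 [[-16.3, 70.4, -24.1], [-9.1, 69.5, -23.7], [0.3, 68.3, -23.2], [9.6, 68.6, -23.3]]
246 [[-16.1, 66.9, -25.7], [-9.0, 67.1, -25.8], [0.3, 68.4, -26.4], [9.6, 67.8, -26.1]]
250 [[-16.1, 65.3, -28.0], [-9.0, 66.0, -28.4], [0.3, 65.4, -28.1], [9.5, 65.6, -28.2]]
254 [[-16.0, 63.3, -30.2], [-9.0, 64.0, -30.5], [0.3, 63.3, -30.2], [9.5, 64.1, -30.6]]
258 [[-15.9, 60.5, -32.0], [-8.9, 60.8, -32.1], [0.3, 61.3, -32.4], [9.4, 61.2, -32.3]]
262 [[-15.9, 59.7, -34.6], [-8.9, 60.0, -34.8], [0.2, 60.2, -34.9], [9
[... 214 characters left out ...]
40.8], [-5.2, -37.3, 10.2], [0.1, -38.2, 10.7], [5.4, -37.2, 10.1]]
278 [[-9.5, -34.1, 6.5], [-5.1, -41.2, 10.6], [0.1, -40.9, 10.4], [5.3, -40.5, 10.2]]
282 [[-9.3, -37.2, 6.5], [-4.9, -44.4, 10.7], [0.1, -43.7, 10.2], [5.2, -43.4, 10.1]]
286 [[-9.3, -38.8, 5.5], [-4.9, -46.3, 10.0], [0.1, -47.5, 10.8], [5.0, -47.5, 10.8]]
290 [[-9.0, -43.5, 6.6], [-4.8, -49.6, 10.4], [0.1, -49.3, 10.1], [5.0, -49.2, 10.1]]
294 [[-8.8, -46.3, 6.5], [-4.7, -52.2, 10.3], [0.1, -52.0, 10.1], [4.8, -52.6, 10.5]]
298 [[-8.6, -48.9, 6.5], [-4.6, -54.0, 9.7], [0.1, -54.7, 10.2], [4.8, -54.5, 10.1]]
plate px 864 [-78.  -77.6 -77. ] [-15.4   2.2] [66.7 92.6]
lip face 5675 [-80.9 -80.4 -79.8]
face [-71.1 -70.2 -69.6]
```

View pics/w8c.png

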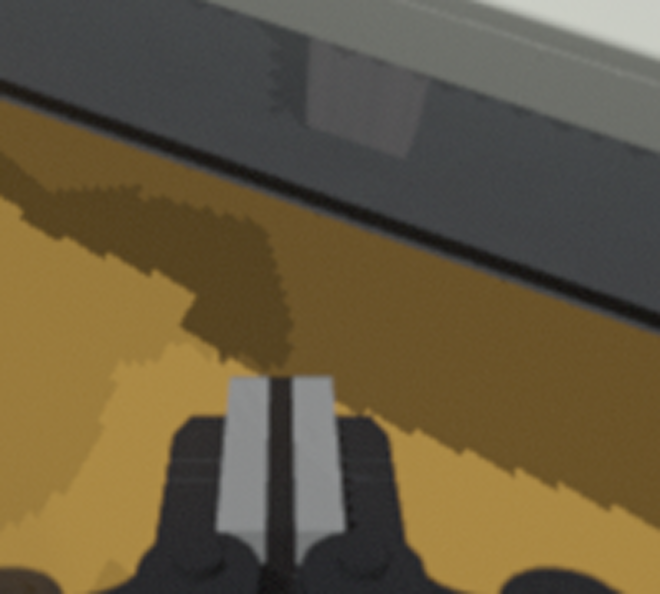

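The wrist view shows that the shut fingertips end about 30 mm short of the reported TCP (tool y ≈ −30.5). Depth and pixel row agree on this, and the earlier contact fits the fingertip corner against the lip. The plate is seen at x −77.6, y −15.4 to +2.2. I'll go lower and allow for the offset.

Run:
```python
from plan import *
hd,t=.5,np.radians(42)
plan([(E(-105,-2,45),gl(hd,t,1)),(E(-75,-2,45),gl(hd,t,1))],chunk=8)
q=np.array(ctrl.sense()["joint_pos"])
print(track([(E(-105,-2,45),gl(hd,t,1)),(E(-60,-2,45),gl(hd,t,1))],q,30,.3))
```

```text
travel [[0.01, 0.008, -0.022], [0.04, 0.011, -0.022], [0.04, 0.011, -0.022]]
dr [[-0.0, 0.0, 0.0], [-0.0, 0.0, 0.0], [-0.0, 0.0, 0.0]]
  sim q [ 1.28  0.65 -0.7   2.18 -1.03  0.33  0.63] err 0.0 0.0
(array([ 1.24739947,  0.65858488, -0.69978338,  2.1554845 , -1.02331398,
        0.32254776,  0.60987671]), 2, np.float64(0.020699987878067327))
```

>>> move_arm --travel '[[0.005, 0.004, -0.011], [0.01, 0.008, -0.022], [0.02, 0.009, -0.022], [0.03, 0.01, -0.022], [0.04, 0.011, -0.022], [0.04, 0.011, -0.022]]' --dr '[[0, 0, 0], [0, 0, 0], [0, 0, 0], [0, 0, 0], [0, 0, 0], [0, 0, 0]]'

```text
time: 18.25
eef_pos: [527.7, -207.8, 46.2]
orientation: [-0.75, 0.441, -1.004]
wrist_force: [0.4, 0.1, 0.4]
gripper_width: -0.001
```

```bash
bash r.sh
```

```text
t 18.25 pos [ 527.7 -207.8   46.2] ext -72.1 -1.8 46.2 F ext 0.4 0.0 0.4 tool y [ 0.591  0.324 -0.739] q [ 1.3   0.66 -0.73  2.17 -1.01  0.32  0.62]
```

>>> move_arm --travel '[[0.002, 0, 0], [0.004, 0, 0], [0.006, 0.001, 0], [0.008, 0.001, 0], [0.008, 0.001, 0]]' --dr '[[0, 0, 0], [0, 0, 0], [0, 0, 0], [0, 0, 0], [0, 0, 0]]'

```text
time: 18.75
eef_pos: [533.3, -207.7, 45.0]
orientation: [-0.75, 0.445, -1.006]
wrist_force: [-3.1, -0.8, 1.6]
gripper_width: -0.001
```

```bash
bash r.sh
```

```text
t 18.75 pos [ 533.3 -207.7   45. ] ext -66.5 -2.4 45.0 F ext -3.2 -0.4 1.6 tool y [ 0.591  0.323 -0.74 ] q [ 1.29  0.67 -0.73  2.16 -1.    0.31  0.61]
```

Contact came at about the predicted place, 3.2 N. Pressing on.

>>> move_arm --travel '[[0.001, 0, 0], [0.002, 0, 0], [0.003, 0, 0], [0.003, 0, 0]]' --dr '[[0, 0, 0], [0, 0, 0], [0, 0, 0], [0, 0, 0]]'

```text
time: 19.15
eef_pos: [536.2, -207.4, 45.0]
orientation: [-0.75, 0.445, -1.005]
wrist_force: [-5.5, -1.4, 2.0]
gripper_width: -0.002
```

```bash
bash r.sh
```

```text
t 19.15 pos [ 536.2 -207.4   45. ] ext -63.6 -2.4 45.0 F ext -5.7 -0.7 2.0 tool y [ 0.59   0.323 -0.74 ] q [ 1.28  0.67 -0.73  2.16 -1.    0.31  0.6 ]
```

>>> move_arm --travel '[[0.001, 0, 0], [0.002, 0, 0], [0.002, 0, 0]]' --dr '[[0, 0, 0], [0, 0, 0], [0, 0, 0]]'

```text
time: 19.45
eef_pos: [537.4, -207.4, 44.4]
orientation: [-0.75, 0.446, -1.005]
wrist_force: [-7.6, -2.3, 1.5]
gripper_width: 0.003
```

```bash
bash r.sh
python3 - <<'E'
from h import *
from rig import ctrl
c=ctrl.capture("wrist");cv2.imwrite("pics/w9.png",c["pixels"][:,:,::-1])
E
```

```text
t 19.45 pos [ 537.4 -207.4   44.4] ext -62.4 -2.5 44.4 F ext -7.8 -1.3 1.5 tool y [ 0.59   0.323 -0.74 ] q [ 1.27  0.67 -0.72  2.16 -1.    0.31  0.6 ]
```

View pics/w9.png

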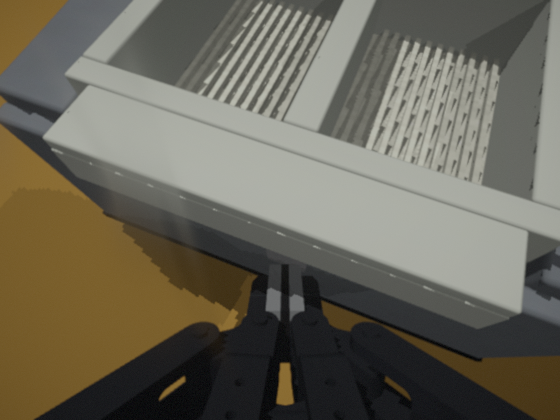

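Run:
```python
from h import *
from rig import ctrl
s=ctrl.sense();c=ctrl.capture("wrist")
T=np.eye(4);T[:3,:3]=R.from_rotvec(s["orientation"]).as_matrix();T[:3,3]=s["eef_pos"]
W=cloud(c,T@c["T_tool_cam"])
for u,v in((110,130),(280,185),(450,235),(100,90),(320,100),(540,240),(370,5),(30,60)):
    d=W[v,u]-O;print((u,v),(d@EX).round(1),(d@EY).round(1),W[v,u,2].round(1))
```

```text
(110, 130) -68.8 51.4 133.4
(280, 185) -66.7 -2.8 132.1
(450, 235) -64.5 -50.6 133.0
(100, 90) -55.9 64.1 131.7
(320, 100) -31.5 -2.9 129.2
(540, 240) -54.7 -75.3 128.4
(370, 5) 20.6 -5.3 126.6
(30, 60) -45.8 108.2 118.9
```

The catch has let go: the lip is at z ≈ 133 (+13 mm) and the back is still down. Next I'll withdraw and straighten up.

Run:
```python
from plan import *
hd,t=.5,np.radians(42)
w=[(E(-140,-10,46),gl(hd,t,1)),(E(-160,-10,120),gl(hd,np.radians(30),1)),(E(-150,-5,200),gl(.3,.2,1)),(E(-60,0,200),gl(YA,0,1)),(E(-10,0,170),gl(YA,0,1))]
plan(w,chunk=9)
q=np.array(ctrl.sense()["joint_pos"]);o=track(w,q,30,.3);print(o)
```

```text
travel [[-0.038, -0.009, 0.001], [-0.076, -0.017, 0.002], [-0.086, -0.018, 0.039], [-0.096, -0.02, 0.076], [-0.093, -0.018, 0.102], [-0.09, -0.016, 0.129], [-0.086, -0.013, 0.156], [-0.057, -0.008, 0.156], [-0.027, -0.003, 0.156]]
dr [[-0.0, 0.0, -0.0], [-0.0, 0.0, -0.0], [-0.05, 0.1, -0.0], [-0.1, 0.19, -0.0], [-0.14, 0.29, -0.06], [-0.17, 0.39, -0.13], [-0.21, 0.5, -0.2], [-0.22, 0.57, -0.25], [-0.22, 0.64, -0.3]]
  sim q [-0.01  0.27  0.45  1.86 -0.18  0.99 -0.79] err 10.8 0.1
travel [[0.03, 0.005, 0.0], [0.054, 0.009, -0.015], [0.079, 0.012, -0.03], [0.079, 0.012, -0.03]]
dr [[-0.01, 0.07, -0.06], [-0.01, 0.07, -0.06], [-0.01, 0.07, -0.06], [-0.01, 0.07, -0.06]]
  sim q [-0.08  0.46  0.45  1.67 -0.22  1.06 -1.  ] err 0.0 0.0
(array([-0.07577268,  0.45626718,  0.44743984,  1.67425451, -0.2166642 ,
        1.06033446, -1.00392661]), 12, np.float64(29.026084777309137))
```

>>> move_arm --travel '[[-0.02, -0.004, 0], [-0.04, -0.009, 0.001], [-0.06, -0.013, 0.002], [-0.076, -0.017, 0.002], [-0.081, -0.018, 0.02], [-0.086, -0.018, 0.039], [-0.091, -0.019, 0.057], [-0.096, -0.02, 0.076], [-0.096, -0.02, 0.076]]' --dr '[[0, 0, 0], [0, 0, 0], [0, 0, 0], [0, 0, 0], [-0.02, 0.05, 0], [-0.05, 0.1, 0], [-0.08, 0.15, 0], [-0.1, 0.19, 0], [-0.1, 0.19, 0]]'

```text
time: 20.45
eef_pos: [444.6, -227.4, 124.4]
orientation: [-0.943, 0.555, -0.966]
wrist_force: [-0.5, -0.2, 0.1]
gripper_width: -0.001
```

```bash
bash r.sh;python3 - <<'E'
from plan import *
w=[(E(-150,-5,200),gl(.3,.2,1)),(E(-100,0,210),gl(YA,0,1))]
plan(w,chunk=12)
E
```

```text
t 20.45 pos [ 444.6 -227.4  124.4] ext -157.0 -10.8 124.4 F ext -0.5 -0.2 0.1 tool y [ 0.439  0.239 -0.866] q [ 1.13  0.29 -0.45  2.18 -0.67  0.61  0.17]
travel [[0.002, 0.002, 0.025], [0.004, 0.004, 0.05], [0.006, 0.007, 0.076], [0.023, 0.01, 0.079], [0.039, 0.014, 0.082], [0.055, 0.018, 0.086], [0.055, 0.018, 0.086]]
dr [[-0.04, 0.1, -0.07], [-0.08, 0.2, -0.13], [-0.12, 0.3, -0.2], [-0.14, 0.37, -0.26], [-0.15, 0.43, -0.31], [-0.16, 0.5, -0.37], [-0.16, 0.5, -0.37]]
  sim q [ 0.09  0.27  0.26  1.81 -0.07  1.07 -1.06] err 0.0 0.0
```

>>> move_arm --travel '[[0.001, 0.001, 0.012], [0.002, 0.002, 0.025], [0.003, 0.003, 0.038], [0.004, 0.004, 0.05], [0.005, 0.005, 0.063], [0.006, 0.007, 0.076], [0.023, 0.01, 0.079], [0.039, 0.014, 0.082], [0.055, 0.018, 0.086], [0.055, 0.018, 0.086]]' --dr '[[-0.02, 0.05, -0.03], [-0.04, 0.1, -0.07], [-0.06, 0.15, -0.1], [-0.08, 0.2, -0.13], [-0.1, 0.25, -0.17], [-0.12, 0.3, -0.2], [-0.14, 0.37, -0.26], [-0.15, 0.43, -0.31], [-0.16, 0.5, -0.37], [-0.16, 0.5, -0.37]]' --gripper 0.1

```text
time: 21.45
eef_pos: [501.0, -206.2, 206.2]
orientation: [-1.259, 1.12, -1.113]
wrist_force: [1.1, 0.6, -0.4]
gripper_width: 0.552
```

```bash
bash r.sh;python3 - <<'E'
from plan import *
import cv2
from h import cloud
plan([(E(-60,0,200),gl(YA,0,1)),(E(-10,0,150),gl(YA,0,1))])
s=ctrl.sense();c=ctrl.capture("wrist");cv2.imwrite("pics/w10.png",c["pixels"][:,:,::-1])
T=np.eye(4);T[:3,:3]=R.from_rotvec(s["orientation"]).as_matrix();T[:3,3]=s["eef_pos"]
np.savez("w10.npz",W=cloud(c,T@c["T_tool_cam"]),Tl=cloud(c,c["T_tool_cam"]),rgb=c["pixels"]);print(s["gripper_width"])
E
```

```text
t 21.45 pos [ 501.  -206.2  206.2] ext -98.3 3.2 206.2 F ext 1.1 0.5 -0.4 tool y [ 0.001  0.007 -1.   ] q [ 0.54  0.29 -0.28  1.78  0.08  1.08 -1.22]
travel [[0.038, 0.002, -0.006], [0.063, 0.005, -0.031], [0.088, 0.008, -0.056], [0.088, 0.008, -0.056]]
dr [[-0.01, 0.0, 0.0], [-0.01, 0.0, 0.0], [-0.01, 0.0, 0.0], [-0.01, 0.0, 0.0]]
  sim q [ 0.44  0.47 -0.27  1.66  0.15  1.03 -1.32] err 0.0 0.0
0.5521446078900523
```

View pics/w10.png

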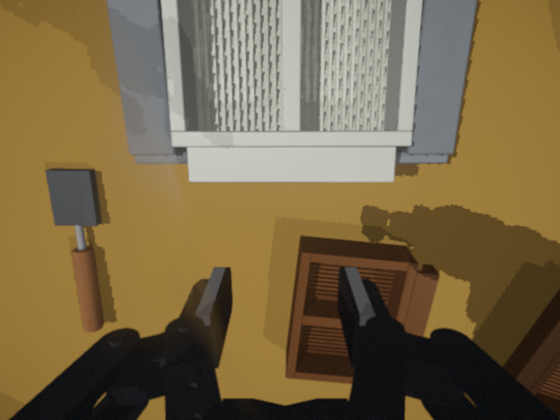

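Run:
```python
from h import *
D=np.load("w10.npz");W=D["W"];rgb=D["rgb"].astype(int);d=W-O;ex=d@EX;ey=d@EY;z=W[...,2]
white=(rgb.min(2)>120)&(rgb.max(2)-rgb.min(2)<30)
m=white&(z>110)&(z<145)&(ex<70)&(ex>-100)&(abs(ey)<90)
A=np.c_[ex[m],ey[m],np.ones(m.sum())]
zz=z[m];k=np.ones(len(zz),bool)
for _ in range(6):
    co=np.linalg.lstsq(A[k],zz[k],rcond=None)[0];k=abs(zz-A@co)<3
print("plane z=",co.round(4),k.sum())
r=cv2.minAreaRect(np.c_[ex[m],ey[m]][k].astype(np.float32));print(r)
print("front edge",np.percentile(ex[m][k],[.2,1]).round(1))
for v in(20,40,60,80,100,118):
    row=[(u,ey[v,u]) for u in range(270,315) if abs(z[v,u]-(co[0]*ex[v,u]+co[1]*ey[v,u]+co[2]))<4]
    print(v,row[0],row[-1],"x",ex[v,row[len(row)//2][0]].round(1))
Tl=D["Tl"]
for v in range(262,300,5): print(v,[Tl[v,u].round(1).tolist() for u in(215,222,228,345,350,357)])
```

```text
plane z= [-1.08100e-01  2.00000e-04  1.26143e+02] 17507
((-21.886032104492188, 4.5348663330078125), (170.85787963867188, 111.5276870727539), 89.8526382446289)
front edge [-77.3 -76.9]
20 (282, np.float64(5.042431525840249)) (300, np.float64(-6.135148545529453)) x 22.7
40 (282, np.float64(5.075151323022906)) (300, np.float64(-6.147566763039316)) x 11.1
60 (282, np.float64(5.130672037641244)) (300, np.float64(-6.274282224298946)) x -0.4
80 (282, np.float64(5.15741730813229)) (300, np.float64(-6.384987654926479)) x -12.3
100 (282, np.float64(5.2070401980031615)) (299, np.float64(-5.813275650872747)) x -24.5
118 (282, np.float64(5.236843296994475)) (299, np.float64(-5.887904325026777)) x -35.7
262 [[-80.3, 206.5, -110.2], [-72.3, 207.0, -110.5], [-65.3, 206.7, -110.3], [61.3, 161.9, -87.2], [66.4, 162.4, -87.5], [73.5, 162.1, -87.3]]
267 [[-29.3, -31.1, 10.6], [-26.5, -30.7, 10.4], [-23.7, -32.2, 11.1], [25.6, -30.4, 10.2], [27.7, -30.4, 10.1], [82.0, 198.6, -112.5]]
272 [[-28.5, -35.7, 10.7], [-25.4, -36.9, 11.4], [-23.5, -33.7, 9.6], [24.7, -36.0, 10.9], [26.8, -35.8, 10.8], [29.6, -36.2, 11.0]]
277 [[-27.8, -39.5, 10.6], [-24.9, -40.1, 10.9], [-23.3, -35.3, 8.2], [24.2, -39.5, 10.6], [26.2, -39.5, 10.5], [29.0, -39.4, 10.5]]
282 [[-27.0, -43.5, 10.7], [-24.5, -42.8, 10.2], [-23.6, -34.7, 5.5], [23.5, -43.4, 10.6], [25.4, -43.9, 10.9], [28.1, -44.0, 10.9]]
287 [[-26.4, -46.9, 10.5], [-24.0, -45.8, 9.9], [-23.5, -35.8, 3.8], [23.2, -45.6, 9.7], [24.9, -47.1, 10.6], [27.7, -46.1, 10.0]]
292 [[-25.6, -51.4, 11.1], [-23.3, -49.9, 10.2], [-23.5, -36.2, 1.7], [23.4, -45.6, 7.5], [24.3, -50.6, 10.6], [26.8, -50.9, 10.8]]
297 [[-25.1, -54.1, 10.8], [-23.3, -50.5, 8.4], [-23.3, -38.4, 0.7], [23.3, -46.5, 5.8], [23.8, -53.3, 10.2], [26.2, -53.8, 10.6]]
```

>>> move_arm --travel '[[0.03, 0.002, 0], [0.06, 0.005, -0.01], [0.085, 0.007, -0.035], [0.093, 0.008, -0.06], [0.093, 0.008, -0.08], [0.093, 0.008, -0.086], [0.093, 0.008, -0.086]]' --dr '[[0, 0, 0], [-0.01, 0, 0], [-0.01, 0, 0], [-0.01, 0, 0], [-0.01, 0, 0], [-0.01, 0, 0], [-0.01, 0, 0]]'

```text
time: 22.2
eef_pos: [588.9, -201.7, 119.9]
orientation: [-1.268, 1.119, -1.124]
wrist_force: [0.5, 0.1, 0.6]
gripper_width: 0.551
```

```bash
bash r.sh;python3 - <<'E'
from h import *
from rig import ctrl
c=ctrl.capture("wrist");cv2.imwrite("pics/w11.png",c["pixels"][:,:,::-1])
s=ctrl.sense()
q=goal(YA+np.pi/2,0);q=R.from_matrix(q.as_matrix()@np.diag([-1,1,-1]));print((q*R.from_rotvec(s["orientation"]).inv()).as_rotvec().round(3))
E
```

```text
t 22.2 pos [ 588.9 -201.7  119.9] ext -10.6 -3.3 119.9 F ext 0.5 0.0 0.6 tool y [-0.001 -0.005 -1.   ] q [ 0.44  0.5  -0.26  1.68  0.16  0.98 -1.33]
[0.006 0.001 0.007]
```

View pics/w11.png

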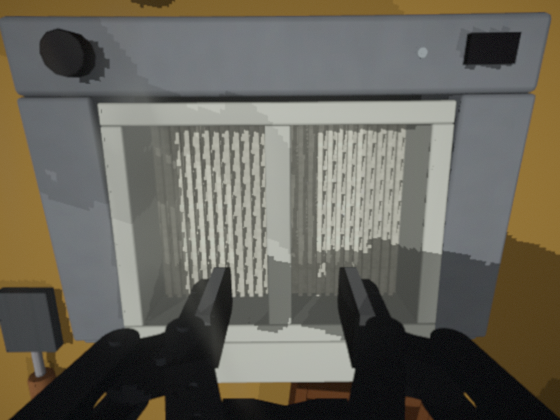

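>>> move_arm --travel '[[0.005, 0.004, 0], [0.005, 0.004, -0.01], [0.005, 0.004, -0.02], [0.005, 0.004, -0.028], [0.005, 0.004, -0.034], [0.005, 0.004, -0.034]]' --dr '[[0, 0, 0.007], [0, 0, 0.007], [0, 0, 0.007], [0, 0, 0.007], [0, 0, 0.007], [0, 0, 0.007]]'

```text
time: 22.85
eef_pos: [594.7, -197.1, 85.8]
orientation: [-1.271, 1.113, -1.119]
wrist_force: [-0.6, 0.9, 0.4]
gripper_width: 0.551
```

```bash
bash r.sh;python3 - <<'E'
from h import *
from rig import ctrl
c=ctrl.capture("wrist");cv2.imwrite("pics/w12.png",c["pixels"][:,:,::-1])
E
```

```text
t 22.85 pos [ 594.7 -197.1   85.8] ext -4.3 0.4 85.8 F ext -0.5 1.0 0.4 tool y [-0.    -0.006 -1.   ] q [ 0.42  0.55 -0.26  1.7   0.18  0.92 -1.35]
```

View pics/w12.png

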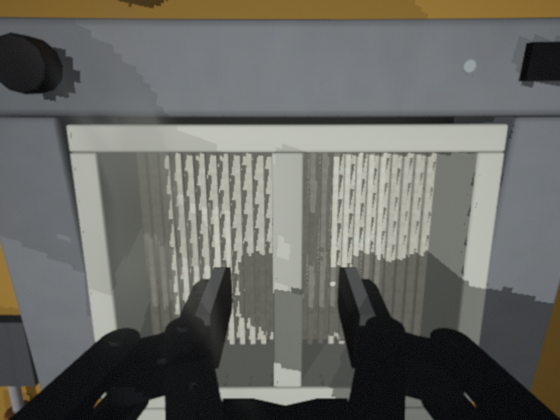

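>>> move_arm --travel '[[0, 0, -0.006], [0, 0, -0.012], [0, 0, -0.015], [0, 0, -0.015]]' --dr '[[0, 0, 0], [0, 0, 0], [0, 0, 0], [0, 0, 0]]'

```text
time: 23.3
eef_pos: [595.1, -197.2, 71.5]
orientation: [-1.271, 1.112, -1.12]
wrist_force: [0.0, -1.1, 0.1]
gripper_width: 0.553
```

```bash
bash r.sh
```

```text
t 23.3 pos [ 595.1 -197.2   71.5] ext -3.9 0.3 71.5 F ext -0.1 -1.1 0.1 tool y [ 0.001 -0.006 -1.   ] q [ 0.42  0.57 -0.26  1.71  0.18  0.89 -1.36]
```

>>> move_arm --travel '[[0, 0, 0], [0, 0, 0], [0, 0, 0], [0, 0, 0], [0, 0, 0], [0, 0, 0], [0, 0, 0]]' --dr '[[0, 0, 0], [0, 0, 0], [0, 0, 0], [0, 0, 0], [0, 0, 0], [0, 0, 0], [0, 0, 0]]' --gripper -1 --newtons 50

```text
time: 24.0
eef_pos: [595.8, -197.3, 72.6]
orientation: [-1.27, 1.111, -1.121]
wrist_force: [-0.8, -0.4, 4.6]
gripper_width: 0.137
```

```bash
bash r.sh
```

```text
t 24.0 pos [ 595.8 -197.3   72.6] ext -3.2 0.1 72.6 F ext -0.8 -0.3 4.6 tool y [ 0.002 -0.006 -1.   ] q [ 0.42  0.56 -0.26  1.71  0.18  0.89 -1.36]
```

>>> move_arm --travel '[[0, 0, 0.004], [0, 0, 0.01], [0, 0, 0.016], [0, 0, 0.022], [0, 0, 0.028]]' --dr '[[0, 0, 0], [0, 0, 0], [0, 0, 0], [0, 0, 0], [0, 0, 0]]'

```text
time: 24.5
eef_pos: [595.6, -197.3, 100.7]
orientation: [-1.27, 1.111, -1.12]
wrist_force: [0.8, 0.5, -3.1]
gripper_width: 0.133
```

```bash
bash r.sh
```

```text
t 24.5 pos [ 595.6 -197.3  100.7] ext -3.4 0.1 100.7 F ext 0.9 0.4 -3.1 tool y [ 0.002 -0.006 -1.   ] q [ 0.43  0.53 -0.26  1.69  0.17  0.94 -1.35]
```

>>> move_arm --travel '[[0, 0, 0.008], [0, 0, 0.018], [0, 0, 0.028], [0, 0, 0.038], [0, 0, 0.05], [0, 0, 0.065], [0, 0, 0.08], [0, 0, 0.08]]' --dr '[[0, 0, 0], [0, 0, 0], [0, 0, 0], [0, 0, 0], [0, 0, 0], [0, 0, 0], [0, 0, 0], [0, 0, 0]]'

```text
time: 25.3
eef_pos: [597.2, -197.6, 183.3]
orientation: [-1.268, 1.107, -1.124]
wrist_force: [1.1, 0.5, -3.2]
gripper_width: 0.132
```

```bash
bash r.sh;python3 - <<'E'
from h import *
from rig import ctrl
s=ctrl.sense();c=ctrl.capture("wrist");cv2.imwrite("pics/w13.png",c["pixels"][:,:,::-1])
T=np.eye(4);T[:3,:3]=R.from_rotvec(s["orientation"]).as_matrix();T[:3,3]=s["eef_pos"]
W=cloud(c,T@c["T_tool_cam"]);np.savez("w13.npz",W=W,rgb=c["pixels"],p=s["eef_pos"])
E
```

```text
t 25.3 pos [ 597.2 -197.6  183.3] ext -1.9 -0.4 183.3 F ext 1.2 0.4 -3.2 tool y [ 0.006 -0.007 -1.   ] q [ 0.44  0.45 -0.28  1.61  0.14  1.1  -1.32]
```

View pics/w13.png

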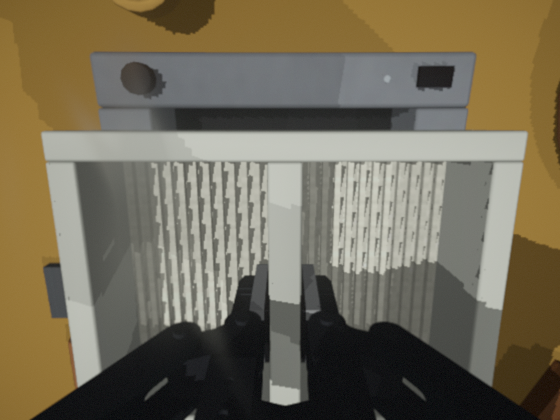

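```bash
cat > cas.py <<'E'
from h import *
from rig import ctrl
def fit(W,rgb,z0,ctr,yaw=YA,half=110,zt=25):
    ex_=np.array([np.cos(yaw),np.sin(yaw),0]);ey_=np.array([-ex_[1],ex_[0],0])
    rgb=rgb.astype(int);d=W-np.array([*ctr,0]);x=d@ex_;y=d@ey_;z=W[...,2]
    m=(rgb.min(2)>110)&(rgb.max(2)-rgb.min(2)<35)&(abs(z-z0)<zt)&(abs(x)<half)&(abs(y)<half)
    A=np.c_[x[m],y[m],np.ones(m.sum())];zz=z[m];k=abs(zz-z0)<zt
    rng=np.random.default_rng(0);best=0
    for _ in range(300):
        i=rng.choice(len(zz),3,False)
        try:c=np.linalg.solve(A[i],zz[i])
        except Exception:continue
        if abs(c[0])>.3 or abs(c[1])>.3:continue
        kk=abs(zz-A@c)<2
        if kk.sum()>best:best=kk.sum();co=c
    for _ in range(4):
        k=abs(zz-A@co)<2.5;co=np.linalg.lstsq(A[k],zz[k],rcond=None)[0]
    pts=np.c_[x[m],y[m]][k]
    print("plane",co.round(4),"n",k.sum(),"x",np.percentile(pts[:,0],[.3,99.7]).round(1),"y",np.percentile(pts[:,1],[.3,99.7]).round(1))
    # angle of side edges: back edge line fit
    xs=pts[:,0];b=np.linspace(-60,60,13);e=[np.percentile(xs[abs(pts[:,1]-t)<5],99.5) if (abs(pts[:,1]-t)<5).sum()>30 else np.nan for t in b]
    e=np.array(e);g=np.isfinite(e);print("back edge slope/intercept",np.polyfit(b[g],e[g],1).round(4))
    rb=pts[(abs(pts[:,1])<12)&(pts[:,0]<35)];print("rib y",np.percentile(rb[:,1],[1,99]).round(1))
    return co
E
python3 - <<'E'
from cas import *
D=np.load("w13.npz");p=D["p"];print(p)
fit(D["W"],D["rgb"],p[2]+55,p[:2])
E
```

```text
[ 597.1662597  -197.60316389  183.34496767]
plane [-1.030000e-01 -5.400000e-03  2.372182e+02] n 32683 x [-34.   68.4] y [-79.   80.1]
back edge slope/intercept [-0.     68.3354]
rib y [-5.1  6.2]
```

Run:
```python
from plan import *
w=[(np.array([534,243.,190]),gl(-.108,.103,1))]
plan(w)
w=[(np.array([534,243.,190]),gl(-.108,.103,1)),(np.array([534,243.,85]),gl(-.108,.103,1))]
print(track(w,np.array(ctrl.sense()["joint_pos"]),30,.3))
```

```text
travel [[-0.006, 0.044, 0.001], [-0.012, 0.088, 0.002], [-0.019, 0.132, 0.002], [-0.025, 0.176, 0.003], [-0.031, 0.22, 0.004], [-0.037, 0.264, 0.005], [-0.044, 0.308, 0.006], [-0.05, 0.352, 0.007], [-0.056, 0.396, 0.007], [-0.062, 0.44, 0.008], [-0.062, 0.44, 0.008]]
dr [[0.0, -0.01, -0.02], [0.0, -0.02, -0.05], [0.0, -0.03, -0.07], [0.0, -0.04, -0.09], [0.0, -0.05, -0.12], [0.01, -0.06, -0.14], [0.01, -0.07, -0.16], [0.01, -0.08, -0.19], [0.01, -0.09, -0.21], [0.01, -0.1, -0.23], [0.01, -0.1, -0.23]]
  sim q [-0.24  0.34 -0.39  1.78  0.23  0.99 -2.41] err 0.0 0.0
(array([-0.2747496 ,  0.45587712, -0.35646165,  1.88153113,  0.31895207,
        0.77708991, -2.49014243]), 13, np.float64(0.0044613640823657685))
```

Moving at a gentler pace, in 2 calls.

>>> move_arm --travel '[[-0.003, 0.015, 0.001], [-0.006, 0.04, 0.001], [-0.01, 0.07, 0.002], [-0.014, 0.1, 0.002], [-0.019, 0.132, 0.003], [-0.023, 0.164, 0.003], [-0.028, 0.196, 0.004], [-0.032, 0.228, 0.004], [-0.037, 0.26, 0.005], [-0.041, 0.292, 0.006], [-0.046, 0.324, 0.006], [-0.05, 0.352, 0.007]]' --dr '[[0, 0, 0], [0, -0.01, -0.02], [0, -0.015, -0.04], [0, -0.02, -0.05], [0, -0.03, -0.07], [0, -0.04, -0.09], [0, -0.045, -0.1], [0.01, -0.05, -0.12], [0.01, -0.06, -0.14], [0.01, -0.065, -0.16], [0.01, -0.07, -0.17], [0.01, -0.08, -0.19]]'

```text
time: 26.55
eef_pos: [543.6, 157.3, 186.3]
orientation: [-1.121, 1.195, -1.292]
wrist_force: [0.5, -0.7, -3.2]
gripper_width: 0.128
```

>>> move_arm --travel '[[-0.003, 0.022, 0], [-0.006, 0.044, 0.001], [-0.009, 0.066, 0.001], [-0.011, 0.08, 0.001], [-0.012, 0.088, 0.001], [-0.012, 0.088, 0.001], [-0.012, 0.088, 0.001]]' --dr '[[0, 0, -0.01], [0, -0.01, -0.02], [0, -0.015, -0.03], [0, -0.02, -0.04], [0, -0.02, -0.04], [0, -0.02, -0.04], [0, -0.02, -0.04]]'

```text
time: 27.25
eef_pos: [533.3, 242.0, 187.7]
orientation: [-1.086, 1.208, -1.333]
wrist_force: [0.5, 0.0, -2.9]
gripper_width: 0.129
```

```bash
bash r.sh;python3 - <<'E'
from cas import *
s=ctrl.sense();c=ctrl.capture("wrist");p=s["eef_pos"]
T=np.eye(4);T[:3,:3]=R.from_rotvec(s["orientation"]).as_matrix();T[:3,3]=p
W=cloud(c,T@c["T_tool_cam"]);cv2.imwrite("pics/w14.png",c["pixels"][:,:,::-1])
fit(W,c["pixels"],p[2]+54,p[:2],yaw=-.108)
c=ctrl.capture("scene");cv2.imwrite("pics/s14.png",c["pixels"][:,:,::-1])
E
```

```text
t 27.25 pos [533.3 242.  187.7] ext -10.1 443.8 187.7 F ext 0.5 -0.0 -2.9 tool y [ 0.1   -0.009 -0.995] q [-0.24  0.34 -0.39  1.78  0.23  0.98 -2.4 ]
plane [-7.800000e-03  4.100000e-03  2.414066e+02] n 29578 x [-39.4  63.7] y [-79.6  79.5]
back edge slope/intercept [-3.70000e-03  6.35489e+01]
rib y [-5.8  5.8]
```

View pics/s14.png

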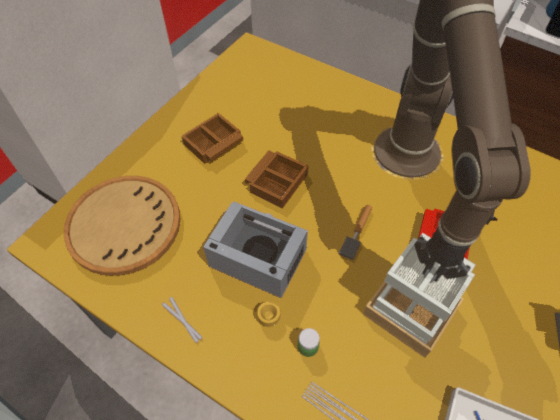

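View pics/w14.png

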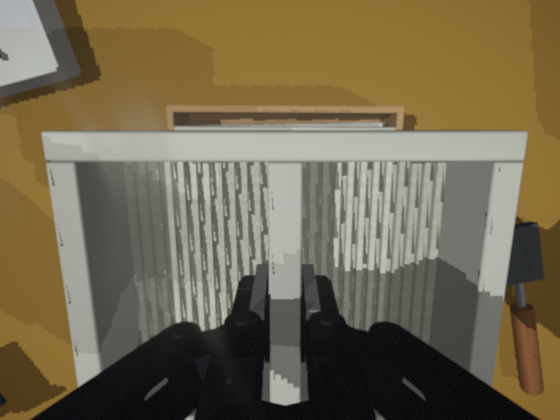

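Level to within 0.01 rad and centred on the crate rim. Descending.

>>> move_arm --travel '[[0, 0.0, -0.008], [0, 0.001, -0.022], [0, 0.001, -0.036], [0, 0.001, -0.05], [0, 0.001, -0.062], [0, 0.001, -0.072], [0, 0.001, -0.08], [0, 0.001, -0.085], [0, 0.001, -0.085]]' --dr '[[0, 0, 0], [0, 0, 0], [0, 0, 0], [0, 0, 0], [0, 0, 0], [0, 0, 0], [0, 0, 0], [0, 0, 0], [0, 0, 0]]'

```text
time: 28.25
eef_pos: [533.3, 243.6, 102.5]
orientation: [-1.086, 1.208, -1.332]
wrist_force: [-0.3, -0.2, -2.4]
gripper_width: 0.13
```

>>> move_arm --travel '[[0, 0, -0.002], [0, 0, -0.004], [0, 0, -0.006], [0, 0, -0.008], [0, 0, -0.008]]' --dr '[[0, 0, 0], [0, 0, 0], [0, 0, 0], [0, 0, 0], [0, 0, 0]]'

```text
time: 28.75
eef_pos: [533.5, 243.6, 95.0]
orientation: [-1.085, 1.207, -1.333]
wrist_force: [0.1, 0.3, -3.6]
gripper_width: 0.136
```

```bash
bash r.sh
```

```text
t 28.75 pos [533.5 243.6  95. ] ext -9.6 445.3 95.0 F ext 0.1 0.3 -3.6 tool y [ 0.1   -0.008 -0.995] q [-0.27  0.44 -0.36  1.87  0.3   0.8  -2.47]
```

>>> move_arm --travel '[[0, 0, -0.0015], [0, 0, -0.003], [0, 0, -0.0045], [0, 0, -0.006], [0, 0, -0.006]]' --dr '[[0, 0, 0], [0, 0, 0], [0, 0, 0], [0, 0, 0], [0, 0, 0]]'

```text
time: 29.25
eef_pos: [533.4, 243.6, 88.9]
orientation: [-1.086, 1.208, -1.333]
wrist_force: [-0.6, -0.8, -2.6]
gripper_width: 0.127
```

```bash
bash r.sh
```

```text
t 29.25 pos [533.4 243.6  88.9] ext -9.7 445.3 88.9 F ext -0.7 -0.7 -2.6 tool y [ 0.1   -0.008 -0.995] q [-0.27  0.45 -0.36  1.87  0.31  0.78 -2.48]
```

>>> move_arm --travel '[[0, 0, -0.001], [0, 0, -0.002], [0, 0, -0.003], [0, 0, -0.003]]' --dr '[[0, 0, 0], [0, 0, 0], [0, 0, 0], [0, 0, 0]]'

```text
time: 29.65
eef_pos: [533.6, 243.9, 86.3]
orientation: [-1.085, 1.207, -1.332]
wrist_force: [-0.1, -0.1, 0.3]
gripper_width: 0.135
```

```bash
bash r.sh
```

```text
t 29.65 pos [533.6 243.9  86.3] ext -9.5 445.6 86.3 F ext -0.1 -0.1 0.3 tool y [ 0.101 -0.008 -0.995] q [-0.27  0.46 -0.36  1.88  0.31  0.78 -2.48]
```

The weight has come off at z 86.3, so it's touching the pile. I'll press 1 mm more and hold to confirm.

>>> move_arm --travel '[[0, 0, -0.001], [0, 0, -0.001], [0, 0, -0.001], [0, 0, -0.001]]' --dr '[[0, 0, 0], [0, 0, 0], [0, 0, 0], [0, 0, 0]]'

```text
time: 30.05
eef_pos: [533.7, 243.9, 85.5]
orientation: [-1.085, 1.207, -1.332]
wrist_force: [-1.8, 0.9, 2.6]
gripper_width: 0.132
```

```bash
bash r.sh;python3 - <<'E'
from cas import *
s=ctrl.sense();c=ctrl.capture("wrist");p=s["eef_pos"]
T=np.eye(4);T[:3,:3]=R.from_rotvec(s["orientation"]).as_matrix();T[:3,3]=p
W=cloud(c,T@c["T_tool_cam"]);cv2.imwrite("pics/w15.png",c["pixels"][:,:,::-1])
fit(W,c["pixels"],p[2]+54,p[:2],yaw=-.108)
E
```

```text
t 30.05 pos [533.7 243.9  85.5] ext -9.4 445.7 85.5 F ext -1.7 1.1 2.6 tool y [ 0.101 -0.007 -0.995] q [-0.27  0.46 -0.36  1.88  0.31  0.78 -2.48]
plane [-2.100000e-03  1.300000e-03  1.391338e+02] n 29712 x [-39.6  63.6] y [-79.6  79.5]
back edge slope/intercept [-2.9000e-03  6.3468e+01]
rib y [-5.9  5.7]
```

>>> move_arm --travel '[[0, 0, 0.0], [0, 0, 0.0], [0, 0, 0.0], [0, 0, 0.002], [0, 0, 0.004], [0, 0, 0.004]]' --dr '[[0, 0, 0], [0, 0, 0], [0, 0, 0], [0, 0, 0], [0, 0, 0], [0, 0, 0]]' --gripper -0.2

```text
time: 30.7
eef_pos: [533.8, 243.8, 89.6]
orientation: [-1.085, 1.207, -1.333]
wrist_force: [0.6, -0.3, 0.3]
gripper_width: 0.402
```

```bash
bash r.sh;python3 - <<'E'
from cas import *
s=ctrl.sense();c=ctrl.capture("wrist");p=s["eef_pos"];print(s["gripper_width"])
T=np.eye(4);T[:3,:3]=R.from_rotvec(s["orientation"]).as_matrix();T[:3,3]=p
W=cloud(c,T@c["T_tool_cam"]);cv2.imwrite("pics/w16.png",c["pixels"][:,:,::-1])
fit(W,c["pixels"],139,p[:2],yaw=-.108)
E
```

```text
t 30.7 pos [533.8 243.8  89.6] ext -9.3 445.5 89.6 F ext 0.5 -0.4 0.3 tool y [ 0.101 -0.007 -0.995] q [-0.27  0.45 -0.36  1.87  0.31  0.78 -2.48]
0.4015659360189647
plane [3.000000e-04 6.000000e-04 1.394761e+02] n 28790 x [-49.6  63.5] y [-79.7  79.6]
back edge slope/intercept [-3.50000e-03  6.33468e+01]
rib y [-5.8  5.8]
```

View pics/w16.png

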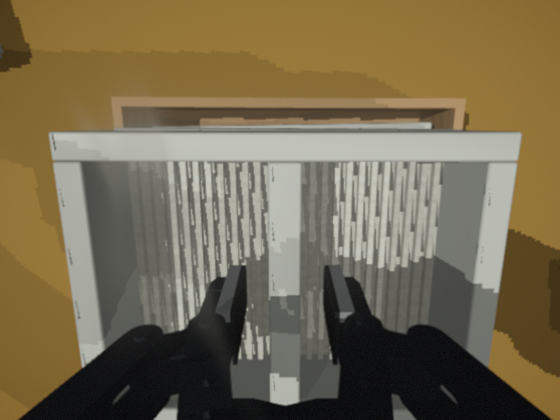

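The fingers have come off the rib (rib at 270–300, fingers at 240 and 330), and the cassette lies flat. Withdrawing straight up.

>>> move_arm --travel '[[0, 0, 0.008], [-0.001, 0, 0.018], [-0.002, 0, 0.03], [-0.003, 0, 0.05], [-0.004, 0, 0.08], [-0.006, 0, 0.12], [-0.006, 0, 0.16], [-0.006, 0, 0.16]]' --dr '[[0, 0, 0], [0, 0, 0], [0, 0, 0], [0, 0, 0], [0, 0, 0], [0, 0, 0], [0, 0, 0], [0, 0, 0]]'

```text
time: 31.55
eef_pos: [530.0, 245.7, 256.6]
orientation: [-1.074, 1.203, -1.333]
wrist_force: [-0.4, 1.0, 0.8]
gripper_width: 0.401
```

>>> move_arm --travel '[[-0.02, -0.03, 0.02], [-0.05, -0.07, 0.04], [-0.08, -0.11, 0.06], [-0.1, -0.15, 0.06], [-0.12, -0.19, 0.06], [-0.12, -0.19, 0.06]]' --dr '[[0, 0, 0], [0, 0, 0], [0, 0, 0], [0, 0, 0], [0, 0, 0], [0, 0, 0]]'

```text
time: 32.15
eef_pos: [405.2, 48.6, 310.0]
orientation: [-1.082, 1.21, -1.34]
wrist_force: [0.1, 0.4, -0.3]
gripper_width: 0.398
```

```bash
bash r.sh;python3 - <<'E'
from cas import *
for n in("top","scene"):
    c=ctrl.capture(n);W=cloud(c)
    print(n);fit(W,c["pixels"],140,(537,243),yaw=-.108,zt=15)
    cv2.imwrite(f"pics/end_{n}.png",c["pixels"][:,:,::-1])
    for l in("paddle","frit_jar","mould"): print(l,[(np.round(d["point"],0).tolist(),round(d["score"],2)) for d in ctrl.spot_in(n,l)][:1])
E
```

```text
t 32.15 pos [405.2  48.6 310. ] ext -161.4 268.0 310.0 F ext 0.1 0.4 -0.3 tool y [ 0.102 -0.01  -0.995] q [ 0.04 -0.11 -0.28  1.97  0.    1.18 -1.92]
top
plane [-5.600000e-03 -3.000000e-03  1.402458e+02] n 300 x [-44.2  58.7] y [-76.9  81.6]
back edge slope/intercept [ 0.1373 57.1961]
rib y [-4.3  8.7]
paddle [([419.0, 5.0, 15.0], 0.98)]
frit_jar [([752.0, 52.0, 70.0], 0.51)]
mould [([748.0, -67.0, 40.0], 0.7)]
scene
plane [-5.00000e-04  3.90000e-03  1.40579e+02] n 1155 x [-82.6  62.3] y [-80.3  79.2]
back edge slope/intercept [-1.00000e-03  6.12237e+01]
rib y [-11.5  11.9]
paddle [([421.0, 8.0, 15.0], 0.89)]
frit_jar [([770.0, 64.0, 71.0], 0.64)]
mould [([744.0, -69.0, 38.0], 0.69)]
```

View pics/end_top.png

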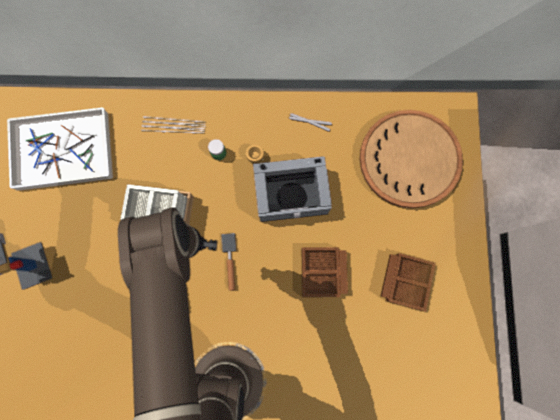

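The scene camera shows the cassette flat and centred within about 2 mm. The bystanders are where they were at the start. Handing in.

```bash
python3 -c "
from rig import ctrl
print(ctrl.sign_off())"
```

```text
the job is handed in; nothing more can be done
None
```

The spent cassette is out of the extractor and lying flat on the pile in the crate. I handed the job in at about 32 s; no verdict is reported, so what follows is from my own checks.

**Catch:** I felt the plate at extractor y ≈ −6.5 mm and pressed it in. The lip sprang up about 13 mm with the back still down in the well.

**Lift and placing:** I gripped the rib and lifted the cassette out; the wrist carried only its weight, about 3 N. I levelled it, turned it square and lowered it until that weight came off on the pile. I pressed 1 mm more while still holding, then let go.

**Last checks:**
- **Position:** the scene camera put the cassette within about 2 mm of the middle of the pile, with tilt below 0.005 rad and square to within about 0.005 rad.
- **Top camera:** it agreed on height and tilt, but the arm hid part of the cassette. I gave its edge fit (0.14 rad) no weight for squareness.
- **Bystanders:** the paddle, jar and mould read within about 6 mm of their starting places, which is the detector's own scatter.
- **Robot:** it was clear of everything, with no force on the wrist.

**What went wrong or disagreed:**
- The first approach ran into joint limits and had to be re-planned with the elbow on the other side.
- The fingertips proved to end about 30 mm short of the reported TCP, so my first two pushes were at the wrong height. The first met the lip instead of the plate at about 17 N, well under the 60 N limit. It slid the latched cassette back about 4 mm within its play.

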